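Lock the sample vessels into the taper block and thread the hold-down rod

TASK

Take every large blue-capped sample vessel that stands in the small four-hole white rack, set each in its own taper socket of the metal block and tap it down until it locks, with the socket's white liner flush with the block. Then thread the hold-down rod through all three ears over the caps, from either end, until its handle is up against the end ear, and let go. Do not knock over the bottles, the jar or the beaker.

Things in the scene. Friction and masses are not known exactly. Their poses are not given: they have to be found in the camera images.
- vessel0_cap (a point): Sample vessel (2 to 4 are present, all alike), 70 mm high, 50 to 100 g: ribbed round blue cap, 34 dia, 28 high, on a white tapered shank, 27 dia under the cap to 17 at its flat foot. Point: the cap's centre, 14 below the top, 56 above the foot; z up along the vessel. Starts upright in a hole of the white rack. Grip it by the cap.
- vessel1_cap (a point): Another vessel like vessel0, same point and axes.
- vessel2_cap (a point): Another vessel like vessel0, same point and axes.
- vessel3_cap (a point): Another vessel like vessel0, same point and axes.
- rack: Fixed white rack, 136 (its x) by 106 (its y), 36 high; four loose holes, 30 dia, at x = +-37.5, y = +-24; a vessel stands in its hole with its foot 6 mm and its cap centre 62 mm above the bench, the cap's underside 12 mm above the rack. Origin on the bench under its centre, z up. Neighbouring caps are 75 mm apart along its x but only 48 mm along its y.
- block: Fixed metal block, 62 mm (its x) by 196 (its y), flat top 48 above the bench; origin on the bench under its centre, z up. Four taper sockets in a row along its y, each with a white taper liner whose rim stands 7 mm above the block's top until it is pressed down. Three upright ears, 8 thick (y), 34 wide (x), tops 110 above the bench, at y = -88, 0, 88, carry the bores for the rod.
- well0 (a point): Centre of a socket at the level of the block's top (48 mm up), y = -64 mm in the block. Any socket may be used. Cap centre above the bench: about 77 mm when a vessel just stands in the raised liner, about 69.5 when locked.
- well1 (a point): Centre of a socket at the level of the block's top (48 mm up), y = -24 mm in the block. Any socket may be used. The liner is held by friction of about 8 N: it creeps down a few mm with each tap or press of 12 to 20 N on the cap from above, stays where it is left, and is locked at its stop, 7 mm down. Repeat until there.
- well2 (a point): Centre of a socket at the level of the block's top (48 mm up), y = 24 mm in the block. Any socket may be used. Mouth of the raised liner: 27 mm dia, 55 above the bench.
- well3 (a point): Centre of a socket at the level of the block's top (48 mm up), y = 64 mm in the block. Any socket may be used. When a vessel is locked its liner's rim is flush with the block's top.
- bore_a (a point): Centre of the bore in the end ear at y = -88 mm of the block: 13 mm dia, through along the block's y, 94.5 mm above the bench, chamfered. A locked cap lies 4 mm under the rod; a cap that is not locked blocks the rod.
- bore_b (a point): Centre of the bore in the middle ear at y = 0 mm of the block: 13 mm dia, through along the block's y, 94.5 mm above the bench, chamfered. 
- bore_c (a point): Centre of the bore in the end ear at y = 88 mm of the block: 13 mm dia, through along the block's y, 94.5 mm above the bench, chamfered. The ears' inner and outer faces are 4 mm either side of the bore's centre.
- rod_handle (a point): Hold-down rod, about 200 g: a dark square handle, 60 mm long, 28 by 28 across, with a bright round rod, 10 dia and 200 long, out of the middle of one end. The point is the handle's centre; x points along the rod to its tip. Starts lying on the bench on its handle, the rod level 14 mm up; centre of mass 19 mm from this point towards the tip.
- rod_tip (a point): The free tip of the rod, 230 mm from the handle's centre; its last 10 mm narrow to 4 dia. Axes as rod_handle. Fully in (from either end), the handle's face touches the end ear: handle centre 122 mm and tip 108 mm from the block's centre.
- bottle_a: Bystander: green bottle, 52 dia, 115 high; origin under its centre. Leave standing.
- bottle_b: Bystander: brown glass bottle, 48 dia, 100 high; origin under its centre. Leave standing.
- jar: Bystander: low jar, 60 dia, 75 high; origin under its centre. Leave standing.
- beaker: Bystander: glass beaker, 64 dia, 75 high; origin under its centre. Leave standing.

How it is judged:
By the outcome, as a careful person would: the job done as asked, in the order asked, and still so for the second after the job is handed in, with the robot touching nothing.
Of vessel0, vessel1, vessel2, vessel3 only 2 to 4 are there at a start; the rules pass over those that are not, and their reading is None.
At some moment in a run one of rod may be knocked a few centimetres aside while the robot is not near it.
It also fails if it takes over 210 s, if anything falls off the work surface, if the arm or the gripper's body presses on something with over 40 N, if the wrist force passes 120 N, or if a joint passes its speed limit or range.

ROBOT

A 6-joint arm with a two-finger parallel gripper is mounted at the origin on the work surface. World frame = base frame: x ahead of the robot, y to its left, z up, the work surface at z = 0. Lengths are in m, angles in rad, forces in N, time in s.
With the tool pointing down it reaches from about 0.35 to 0.975 m from the base axis. Payload 4.9 kg.
Tool frame: the origin (TCP) lies at the very end of the fingers, on their centre line; the grasp point (between the pads) lies 19 mm behind it; z points along the fingers, y is the direction in which the jaws open and shut (so a half turn about z gives the same grasp; the last joint's range is limited). The gripper opens to 85 mm and grips with 20 to 120 N. Pads are 22 mm wide; open, the fingers measure 114 mm over their backs; the gripper's body (76 mm by 85 mm) begins 54 mm behind the grasp point. The pads swing forward as they close: fully open they stand 13 mm farther back than shut.
Start: joints at [1.025, 0.053, 1.613, -0, 1.476, -0.119], TCP at [0.259, 0.569, 0.231] pointing down, gripper open.
Joint ranges: [-3.01, 3.01], [-1.01, 2.22], [0.06, 2.58], [-1.02, 4.17], [0.09, 2.62], [-3.14, 3.14]. Speed limits (rad/s): [2.57, 2.57, 3.14, 3.14, 3.14, 3.14].

INTERFACE

Orientations are given as a unit quaternion [x, y, z, w].
In Python, from rig import read_state, grab_frame, finish_job gives the robot as it stands. The module is installed in compiled form; this text tells all that it offers.
- The arm moves only by the tool play_rows, never from a script. Its argument "motion" is text: rows parted by semicolons, each of 7 numbers parted by spaces: the turn, a rotation vector about the tool's x, y, z in degrees, then the shift along the tool's x, y, z in cm, then the closure in counts, from 0 (fully open) to 255 (shut). A call has 1 to 5 rows; each row shifts and turns the pose as measured when the row begins, along the tool's axes as they then stand; what a row does not reach is not made up. A row lasts 1/8 s, in which the tool goes at most 62.5 mm and 10.7 degrees, less where a joint would pass 70% of its speed; a pose out of reach is approached as far as the arm can. A call is refused whole if a number of a shift passes 6.25 or a number of a turn 10.7, either way. A call with a gripper value outside its range is refused whole. The fingers move at their own pace and stop on an object; "grip_force" is the grip in N (left out, the last holds). Time passes only in rows, so rows that do not move let the fingers close. It gives the time, the measured TCP pose, the force and the opening at its end, in the units of the state.
- read_state(): the state, without advancing time (a new reading comes with each control period).
- grab_frame(name): name is "scene" or "side" or "wrist"; returns a dict with "color" (400x640x3 uint8, red, green, blue), "z_map" (400x640 float32, m along the optical axis (not along the pixel's ray), 0 where there is no reading), "mtx" (3x3 intrinsics, pixels), "origin" and "attitude" of the camera in the world; the wrist camera has in their place "mount" (4x4, takes a point from camera to tool coordinates, whose origin is the TCP and whose axes are the flange's). Camera axes: x right, y down, z forward; pixel columns grow to the right and rows downward; lengths in m; the calibration is good to about 2 mm. The wrist camera is an equidistant fisheye: a pixel r from the principal point sees the ray r / f radians off the axis. A picture is of the moment at which its call begins: read the wrist's pose just before it.
- finish_job(): hands the job in, once; it reports no verdict.
The state is a dict: "time_s": time; "q": joint angles; "joint_vel": joint speeds; "joint_torque": joint torques, N m; "tool_pos": TCP position; "tcp_rot": TCP orientation; "ft_force": force on the tool from outside, world axes, zero at the start; "moment": the same for the moment, N m; "opening": opening from 0.0 (shut) to 1.0 (fully open).
Only numpy, scipy, OpenCV 4.12 (cv2) and the standard library are available. Lean on these libraries where they do the work, as an engineer would, in place of code of your own. Each camera call takes 0.05 s, during which the arm holds its last target.

## Working session

There is one attempt and no reset: what is moved stays moved. The work goes in short steps, Python scripts to look and compute and a tool call to move; the robot and the scene stay as the last step left them, time stands still between calls to the robot, and variables do not carry over. Pictures are saved under pics/ and viewed, and the job is handed in when it is done.

Besides the shell and the picture viewer there is one more tool, called after ">>>" in YAML: its name, and indented under it one key for each argument. play_rows: Moves the arm, as the interface text tells. Its arguments: {"type":"object","properties":{"motion":{"type":"string"},"grip_force":{"type":"number"}},"required":["motion"]}

```bash
mkdir -p pics; ls
cat > h.py <<'E'
import numpy as np, cv2
from rig import read_state, grab_frame, finish_job
from scipy.spatial.transform import Rotation as R
def save(f,n): cv2.imwrite(f'pics/{n}.png', f['color'][:,:,::-1])
def att(f):
    a=np.array(f['attitude'],float)
    return a if a.shape==(3,3) else R.from_quat(a).as_matrix()
def cloud(f):
    z=f['z_map']; K=f['mtx']; v,u=np.mgrid[:z.shape[0],:z.shape[1]]
    p=np.stack([(u-K[0][2])/K[0][0]*z,(v-K[1][2])/K[1][1]*z,z],-1)
    w=p@att(f).T+np.array(f['origin'])
    w[z==0]=np.nan
    return w
E
python3 - <<'E'
from h import *
s=read_state(); print(s)
for n in ['scene','side','wrist']:
    f=grab_frame(n); save(f,n+'0'); print(n,{k:(v if k not in('color','z_map') else v.shape) for k,v in f.items()})
    np.savez(''+n+'0.npz',**{k:np.array(v) for k,v in f.items()})
E
```

```text
pics
{'time_s': 0.0, 'q': array([ 1.02498809e+00,  5.33475428e-02,  1.61430430e+00,  2.36430137e-05,
        1.47601285e+00, -1.19004460e-01]), 'joint_vel': array([ 0.0008437 ,  0.00198263,  0.00116556,  0.00016359, -0.00115782,
       -0.00027681]), 'joint_torque': array([ 9.44128733e-04, -3.93686306e+01, -3.70179141e+01,  1.20095306e-04,
        7.04934428e-03, -1.90685569e-05]), 'tool_pos': array([0.25839379, 0.56839274, 0.23006265]), 'tcp_rot': array([ 2.11786831e-01,  9.77315335e-01, -9.75469254e-04, -3.49196084e-04]), 'ft_force': array([-0.01282596,  0.48483748, -1.34733378]), 'moment': array([ 0.02927685,  0.0441321 , -0.02938098]), 'opening': 1.0050244914252129}
scene {'color': (400, 640, 3), 'z_map': (400, 640), 'mtx': array([[488.51773159,   0.        , 314.80513402],
       [  0.        , 488.51773159, 204.92479927],
       [  0.        ,   0.        ,   1.        ]]), 'origin': array([ 1.61416699, -0.18014465,  0.99621289]), 'attitude': array([ 0.6856157 ,  0.58728442, -0.27510023, -0.33067808])}
side {'color': (400, 640, 3), 'z_map': (400, 640), 'mtx': array([[398.02666293,   0.        , 320.15261256],
       [  0.        , 398.02666293, 194.41173038],
       [  0.        ,   0.        ,   1.        ]]), 'origin': array([0.3585276 , 0.65111802, 0.73111734]), 'attitude': array([-0.12467243,  0.91311214, -0.38438458,  0.05414338])}
wrist {'color': (400, 640, 3), 'z_map': (400, 640), 'mtx': array([[309.70691629,   0.        , 324.57776417],
       [  0.        , 309.70691629, 200.94122747],
       [  0.        ,   0.        ,   1.        ]]), 'mount': array([[-1.13577091e-03, -9.55975241e-01, -2.93445138e-01,
         7.45860328e-02],
       [ 9.99999279e-01, -9.71643736e-04, -7.05081508e-04,
         1.54520858e-04],
       [ 3.88916334e-04, -2.93445727e-01,  9.55975655e-01,
        -1.42993777e-01],
       [ 0.00000000e+00,  0.00000000e+00,  0.00000000e+00,
         1.00000000e+00]])}
```

View pics/scene0.png

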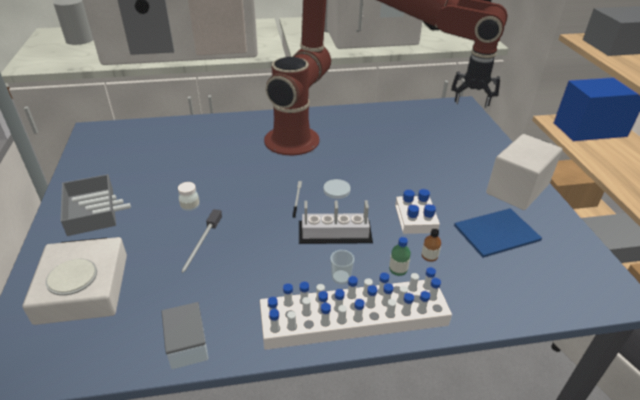

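View pics/side0.png

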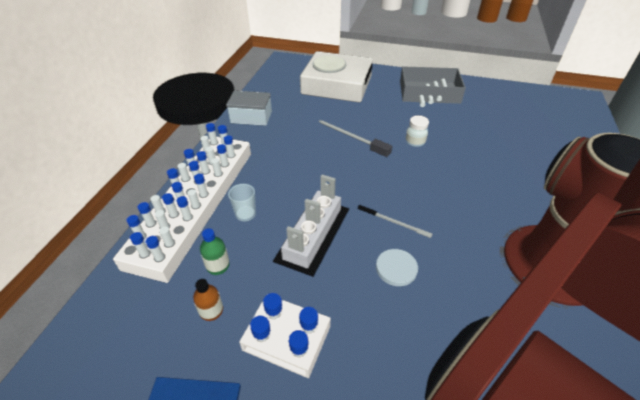

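View pics/wrist0.png

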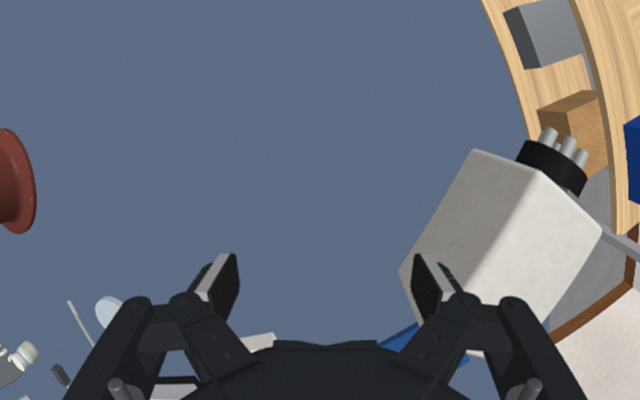

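The scene shows four blue caps in the small rack at scene px ~(417,203). The block has three ears at ~(336,225) and the rod's handle is at (214,217) with its tip at (184,268). The green and brown bottles and the beaker stand between the block and the big rack. Next I measure from both views.

Run:
```python
from h import *
for n,boxes in [('scene',{'rack':(390,185,445,235),'block':(290,195,380,245),'rod':(175,200,230,275)}),('side',{'rack':(235,285,335,380),'block':(270,170,355,275),'rod':(310,115,400,160)})]:
    d=dict(np.load(n+'0.npz')); w=cloud(d); c=d['color']
    hsv=cv2.cvtColor(c,cv2.COLOR_RGB2HSV)
    for k,(a,b,e,g) in boxes.items():
        im=cv2.resize(c[b:g,a:e],None,fx=6,fy=6,interpolation=cv2.INTER_CUBIC); 
        cv2.imwrite(f'pics/{n}_{k}.png',im[:590,:790,::-1])
    # caps
    a,b,e,g=boxes['rack']
    m=np.zeros(c.shape[:2],np.uint8); m[b:g,a:e]=((hsv[b:g,a:e,0]>105)&(hsv[b:g,a:e,1]>180)).astype(np.uint8)
    N,L,S,C=cv2.connectedComponentsWithStats(m)
    for i in range(1,N):
        if S[i,4]<20: continue
        p=w[L==i]; zt=np.nanpercentile(p[:,2],95); t=p[p[:,2]>zt-.006]
        print(n,'cap',C[i],S[i,4],'top z',zt,'xy',np.nanmean(t,0),'mid',(np.nanmin(t,0)+np.nanmax(t,0))/2)
    a,b,e,g=boxes['block']; p=w[b:g,a:e].reshape(-1,3); p=p[p[:,2]>.085]
    q=p[:,:2]; l,cc,cen=cv2.kmeans(q.astype(np.float32),3,None,(3,50,1e-5),5,0)[0:3]
    print('ears',[(cen[i].round(4),(cc==i).sum(),p[cc[:,0]==i].min(0).round(3),p[cc[:,0]==i].max(0).round(3)) for i in range(3)])
    a,b,e,g=boxes['rod']; p=w[b:g,a:e].reshape(-1,3); h=p[p[:,2]>.021]; r=p[(p[:,2]>.008)]
    print('handle',len(h),np.nanmedian(h,0)); 
    print('rod extent',r[r[:,0].argmax()],r[r[:,0].argmin()],r[r[:,1].argmin()],r[r[:,1].argmax()])
```

```text
scene cap [408.30555556 193.36111111] 36 top z 0.08102321083113093 xy [0.48182563 0.30584697 0.07813564] mid [0.4815031  0.3059809  0.07885706]
scene cap [424.05128205 193.43589744] 39 top z 0.0815255865152675 xy [0.48775656 0.35349208 0.07845597] mid [0.48835376 0.35360395 0.0792041 ]
scene cap [412.52083333 209.58333333] 48 top z 0.08089099041782541 xy [0.55613303 0.2948049  0.07828209] mid [0.55839003 0.29470274 0.07856945]
scene cap [429.73684211 208.21052632] 38 top z 0.08050133105912528 xy [0.56152227 0.34514046 0.07780355] mid [0.56203421 0.34666852 0.07777254]
ears [(array([0.5466, 0.0622], dtype=float32), np.int64(53), array([0.522, 0.057, 0.085]), array([0.562, 0.068, 0.116])), (array([ 0.5356, -0.0251], dtype=float32), np.int64(44), array([ 0.511, -0.03 ,  0.086]), array([ 0.548, -0.019,  0.114])), (array([0.5578, 0.1489], dtype=float32), np.int64(56), array([0.533, 0.144, 0.085]), array([0.574, 0.156, 0.114]))]
handle 269 [ 0.43040317 -0.3105037   0.02836837]
rod extent [ 0.65555547 -0.3817932   0.02011806] [ 0.34549322 -0.34433653  0.01749944] [ 0.35376488 -0.40260878  0
[... 500 characters left out ...]
699 341.94171779] 326 top z 0.0759924501189498 xy [0.48199425 0.35875313 0.07419694] mid [0.48218878 0.35755632 0.07349147]
ears [(array([0.5535, 0.1535], dtype=float32), np.int64(165), array([0.537, 0.146, 0.085]), array([0.572, 0.159, 0.111])), (array([ 0.5292, -0.0205], dtype=float32), np.int64(132), array([ 0.513, -0.028,  0.085]), array([ 0.547, -0.014,  0.111])), (array([0.5412, 0.0665], dtype=float32), np.int64(149), array([0.525, 0.057, 0.085]), array([0.559, 0.072, 0.11 ]))]
handle 147 [ 0.43973554 -0.29086084  0.02597619]
rod extent [ 0.65370459 -0.38270847  0.01334097] [ 0.40804937 -0.28914567  0.02478891] [ 0.65370459 -0.38270847  0.01334097] [ 0.42158618 -0.26780838  0.01986908]
```

```bash
cat >> h.py <<'E'
def go(x,y,z=None,xdir=None):
    """remaining move to TCP target; xdir = world heading (deg) of tool x"""
    s=read_state(); T=R.from_quat(s['tcp_rot']).as_matrix(); p=np.array(s['tool_pos'])
    t=np.array([x,y,p[2] if z is None else z]); d=T.T@(t-p)*100
    h=np.degrees(np.arctan2(T[1,0],T[0,0]))
    print('pos',p.round(4),'heading %.2f'%h,'tilt z',T[:,2].round(4),'F',np.array(s['ft_force']).round(1),'open %.3f'%s['opening'],'t %.2f'%s['time_s'])
    if xdir is not None:
        xd=np.radians(xdir); X=np.array([np.cos(xd),np.sin(xd),0]);Z=np.array([0,0,-1.]);Y=np.cross(Z,X)
        D=np.stack([X,Y,Z],1)
        print('turn deg (tool)',np.degrees(R.from_matrix(T.T@D).as_rotvec()).round(2))
        print('shift in final frame cm',(D.T@(t-p)*100).round(2))
    print('shift cm (tool)',d.round(2))
def wcloud(f,s):
    """fisheye wrist: world points per pixel"""
    z=f['z_map']; K=f['mtx']; v,u=np.mgrid[:z.shape[0],:z.shape[1]]
    a=(u-K[0][2])/K[0][0]; b=(v-K[1][2])/K[1][1]; r=np.hypot(a,b)+1e-12
    k=np.tan(np.minimum(r,1.5))/r
    p=np.stack([a*k*z,b*k*z,z,np.ones_like(z)],-1)
    p=p@np.array(f['mount']).T
    T=R.from_quat(s['tcp_rot']).as_matrix()
    w=p[...,:3]@T.T+np.array(s['tool_pos']); w[z==0]=np.nan
    return w
def ray_at(f,s,u,v,Z):
    K=f['mtx'];a=(u-K[0][2])/K[0][0]; b=(v-K[1][2])/K[1][1]; r=np.hypot(a,b)+1e-12
    d=np.array([a*np.sin(r)/r,b*np.sin(r)/r,np.cos(r)])
    M=np.array(f['mount']);T=R.from_quat(s['tcp_rot']).as_matrix()
    o=T@M[:3,3]+np.array(s['tool_pos']); d=T@M[:3,:3]@d
    return o+d*(Z-o[2])/d[2]
E
python3 - <<'E'
from h import *
d=dict(np.load('side0.npz')); w=cloud(d)
for n,(u,v) in dict(green=(208,236),brown=(203,287),beaker=(243,187),jar=(418,122),disc=(397,265),pen=(370,211),bigrack=(200,180)).items(): print(n,w[v,u].round(3))
go(0.517,.335,.25,82)
E
```

```text
green [0.715 0.218 0.114]
brown [0.677 0.319 0.098]
beaker [0.733 0.02  0.065]
jar [ 0.349 -0.362  0.074]
disc [0.337 0.109 0.01 ]
pen [ 0.425 -0.039  0.006]
bigrack [0.819 0.06  0.103]
pos [0.2584 0.5685 0.2303] heading 155.55 tilt z [-9.0e-04 -1.4e-03 -1.0e+00] F [ 0.1 -0.2  0.4] open 1.000 t 0.15
turn deg (tool) [-9.000e-02  5.000e-02  7.355e+01]
shift in final frame cm [-19.53  28.85  -1.97]
shift cm (tool) [-33.2  -10.56  -1.96]
```

View pics/side_block.png

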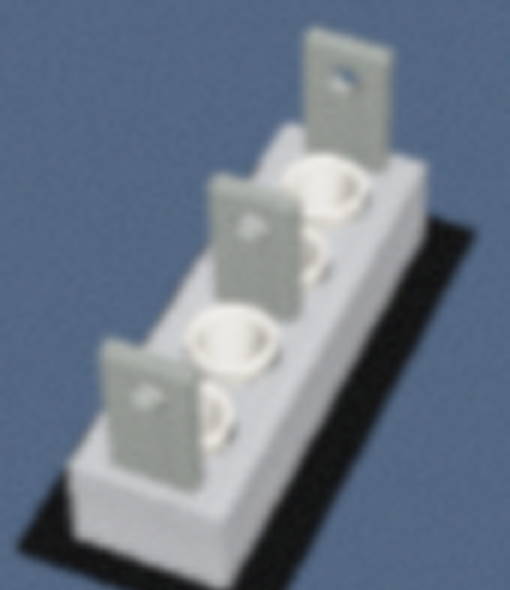

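View pics/side_rod.png

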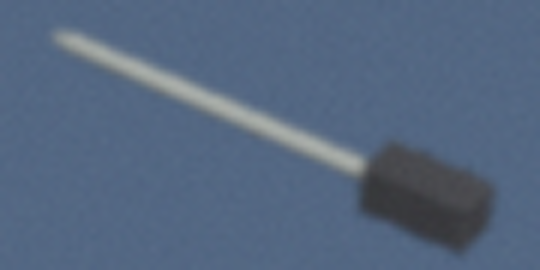

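The side crops show four white liners raised in the sockets, all three ears, and the rod with its tip away from the jar. The pose is clear, so I turn the tool and go above the rack.

>>> play_rows:
  motion: "0 0 10.5 -4 0 0 110; 0 0 10.5 -4 0 0 110; 0 0 10.5 -4 0 0 110; 0 0 10.5 -4 0 0 110; 0 0 10.5 -4 0 0 110"
  grip_force: 50

```text
time_s: 0.78
tool_pos: [0.3942, 0.4271, 0.2277]
tcp_rot: [0.63, 0.776, -0.003, -0.0]
ft_force: [0.1, -0.7, 0.0]
opening: 0.571
```

>>> play_rows:
  motion: "0 0 10.5 0 0 0 110; 0 0 10.5 0 0 0 110; 0 0 0 0 0 0 110"

```text
time_s: 1.15
tool_pos: [0.3954, 0.4237, 0.2265]
tcp_rot: [0.764, 0.646, -0.004, 0.001]
ft_force: [0.2, -0.1, -0.2]
opening: 0.569
```

```bash
python3 -c "
from h import *
go(.517,.335,.25,82)"
```

```text
pos [0.3954 0.4237 0.2265] heading 80.41 tilt z [-0.0048 -0.0056 -1.    ] F [ 0.2 -0.1 -0.2] open 0.569 t 1.15
turn deg (tool) [-0.22  0.36 -1.59]
shift in final frame cm [-7.09 13.28 -2.35]
shift cm (tool) [-6.74 13.46 -2.36]
```

>>> play_rows:
  motion: "-0.2 0.4 -1.6 -2.2 4.4 -0.8 110; 0 0 0 -2.2 4.4 -0.8 110; 0 0 0 -2.2 4.4 -0.8 110; 0 0 0 0 0 0 110"

```text
time_s: 1.65
tool_pos: [0.5185, 0.3383, 0.2496]
tcp_rot: [0.749, 0.663, -0.001, -0.001]
ft_force: [0.2, 0.4, 0.3]
opening: 0.568
```

Run:
```python
from h import *
go(.517,.335,.25,82)
s=read_state(); f=grab_frame('wrist'); save(f,'w1'); w=wcloud(f,s)
np.savez('w1.npz',w=w,c=f['color'])
c=f['color'];hsv=cv2.cvtColor(c,cv2.COLOR_RGB2HSV)
m=((hsv[...,0]>105)&(hsv[...,0]<130)&(hsv[...,1]>180)).astype(np.uint8)
N,L,S,C=cv2.connectedComponentsWithStats(m)
for i in range(1,N):
    if S[i,4]<150: continue
    p=w[L==i]; zt=np.nanpercentile(p[:,2],95); t=p[p[:,2]>zt-.004]
    (cx,cy),r=cv2.minEnclosingCircle((t[:,:2]*1000).astype(np.float32))
    print(C[i].round(),S[i,4],zt.round(4),np.nanmean(t,0).round(4),(cx/1e3,cy/1e3,r))
```

```text
pos [0.5185 0.3383 0.2496] heading 83.04 tilt z [-1.8e-03  5.0e-04 -1.0e+00] F [0.2 0.4 0.3] open 0.568 t 1.65
turn deg (tool) [-0.11 -0.01  1.04]
shift in final frame cm [-0.35 -0.11 -0.04]
shift cm (tool) [-0.35 -0.11 -0.04]
[360. 165.] 752 0.0775 [0.557  0.3496 0.0763] (0.5571403198242187, 0.34945883178710935, 16.156129837036133)
[289. 166.] 745 0.0776 [0.4834 0.3576 0.0764] (0.48332513427734375, 0.35782565307617187, 16.565853118896484)
[293. 208.] 752 0.0775 [0.4795 0.3101 0.0763] (0.47977169799804686, 0.3097186889648437, 16.717254638671875)
[359. 209.] 759 0.0775 [0.5517 0.3005 0.0763] (0.5512733764648438, 0.3001971130371094, 17.045562744140625)
[576. 224.] 430 0.1052 [0.8433 0.2511 0.104 ] (0.8455303955078125, 0.24983352661132813, 29.27168083190918)
[595. 244.] 158 0.1051 [0.8979 0.2111 0.1039] (0.898962890625, 0.21067117309570313, 11.016618728637695)
[504. 273.] 312 0.1163 [0.7192 0.2111 0.1153] (0.719941162109375, 0.21030287170410156, 12.003602981567383)
[569. 295.] 156 0.1052 [0.8627 0.1317 0.1041] (0.86371435546875, 0.13062486267089843, 12.646154403686523)
[552. 301.] 161 0.105 [0.8261 0.132  0.104 ] (0.8270918579101563, 0.13121208190917968, 11.5712308883667)
```

View pics/w1.png

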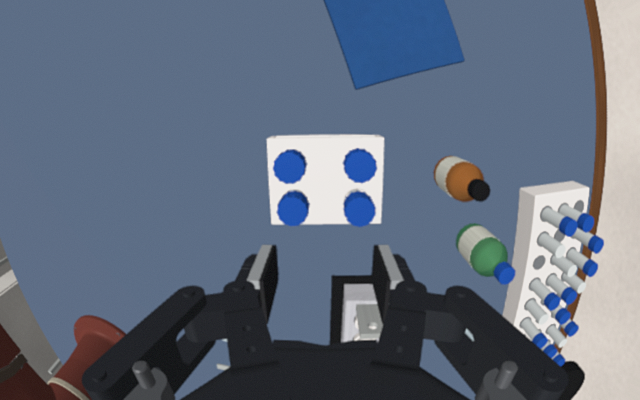

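The wrist view shows the four caps at px (360,165), (289,166), (293,208) and (359,209), with top z about 0.0765. These agree with the side camera to about 2 mm. Next, a look at the block.

>>> play_rows:
  motion: "0 0 1 -6 0 -0.5 110; 0 0 0 -6 0 -0.5 110; 0 0 0 -6 0 -0.5 110; 0 0 0 -6 0 -0.5 110; 0 0 0 -6 0 0 110"

```text
time_s: 2.33
tool_pos: [0.4739, 0.0423, 0.2662]
tcp_rot: [0.746, 0.666, -0.003, -0.003]
ft_force: [1.4, -0.7, -0.2]
opening: 0.564
```

>>> play_rows:
  motion: "0 0 0 -6 0.5 0 110; 0 0 0 0 0 0 110; 0 0 0 0 0 0 110"

```text
time_s: 2.7
tool_pos: [0.4698, -0.0191, 0.2651]
tcp_rot: [0.745, 0.667, -0.002, -0.004]
ft_force: [0.2, 0.2, 0.0]
opening: 0.564
```

Run:
```python
from h import *
go(.53,-.03,.28,82)
s=read_state(); f=grab_frame('wrist'); save(f,'w2'); w=wcloud(f,s)
np.savez('w2.npz',w=w,c=f['color'])
```

```text
pos [ 0.4698 -0.0191  0.2651] heading 83.74 tilt z [-0.0082  0.0021 -1.    ] F [0.2 0.2 0. ] open 0.564 t 2.70
turn deg (tool) [-0.48 -0.06  1.74]
shift in final frame cm [-0.24  6.11 -1.49]
shift cm (tool) [-0.43  6.09 -1.54]
```

View pics/w2.png

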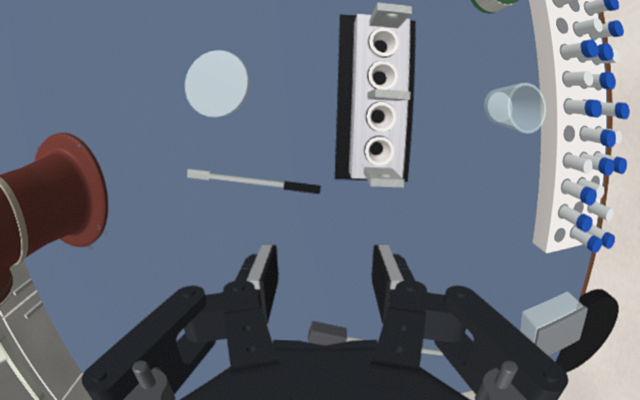

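```bash
cat > blk.py <<'E'
from h import *
def fit(w):
    m=np.isfinite(w[...,2])&(w[...,0]>.45)&(w[...,0]<.62)&(w[...,1]>-.06)&(w[...,1]<.19)
    def cl(lo,hi): 
        k=m&(w[...,2]>lo)&(w[...,2]<hi); return w[k]
    return cl
if __name__=='__main__':
    d=np.load('w2.npz'); w=d['w']; cl=fit(w)
    h=cl(.03,.13)[:,2]; print(np.histogram(h,np.arange(.03,.13,.004)))
    t=cl(.044,.050); r=cv2.minAreaRect((t[:,:2]*1000).astype(np.float32)); print('top',len(t),r, t[:,2].mean())
    e=cl(.09,.13)
    _,l,c=cv2.kmeans(e[:,:2].astype(np.float32),3,None,(3,50,1e-5),5,0)
    for i in range(3):
        q=e[l[:,0]==i]; print('ear',len(q),q.max(0).round(4),q[q[:,2]>q[:,2].max()-.006].mean(0).round(4), cv2.minAreaRect((q[q[:,2]>.105][:,:2]*1000).astype(np.float32)))
    u=cl(.0525,.062)
    print('rims',len(u),u[:,2].mean())
    _,l,c=cv2.kmeans(u[:,:2].astype(np.float32),4,None,(3,50,1e-5),5,0)
    for i in np.argsort(c[:,1]):
        q=u[l[:,0]==i]
        A=np.c_[2*q[:,:2],np.ones(len(q))]; s=np.linalg.lstsq(A,(q[:,:2]**2).sum(1),rcond=None)[0]
        print(len(q),c[i],s[:2], np.sqrt(s[2]+s[0]**2+s[1]**2),cv2.minEnclosingCircle((q[:,:2]*1e3).astype(np.float32)))
E
python3 blk.py
```

```text
(array([ 169,  168,  189,  198, 4609,  430, 1074,   62,   64,   58,   68,
         63,   72,   79,  132,   73,   49,   57,   87,  351,  551,    0,
          0,    0]), array([0.03 , 0.034, 0.038, 0.042, 0.046, 0.05 , 0.054, 0.058, 0.062,
       0.066, 0.07 , 0.074, 0.078, 0.082, 0.086, 0.09 , 0.094, 0.098,
       0.102, 0.106, 0.11 , 0.114, 0.118, 0.122, 0.126]))
top 4711 ((543.3385620117188, 64.65960693359375), (196.38661193847656, 63.03302764892578), 82.12294006347656) 0.04826292825567308
ear 331 [0.56   0.0704 0.1124] [0.5423 0.0645 0.1103] ((542.6422119140625, 64.4578628540039), (8.396482467651367, 34.45783233642578), 83.80101013183594)
ear 399 [ 0.5486 -0.0163  0.1127] [ 0.5307 -0.0223  0.1102] ((531.0550537109375, -22.25772476196289), (8.92577838897705, 34.898563385009766), 84.6293716430664)
ear 438 [0.5724 0.1584 0.1127] [0.555  0.1511 0.1101] ((555.1398315429688, 151.39923095703125), (9.429702758789062, 34.26423645019531), 82.1283187866211)
rims 1312 0.05535551898042918
345 [ 0.5329799  -0.00248377] [ 0.53240184 -0.00164843] 0.016338735622165215 ((529.8370361328125, -4.8627729415893555), 24.60906982421875)
322 [0.5395276  0.04154977] [0.53928561 0.04174476] 0.015533165864559072 ((537.691162109375, 46.086238861083984), 23.24280548095703)
291 [0.5460193  0.08805065] [0.5453737  0.08727576] 0.015382141098099107 ((542.1206665039062, 84.30747985839844), 23.060272216796875)
354 [0.5519315  0.13225716] [0.55121997 0.13118469] 0.01659480961918563 ((548.9544677734375, 135.09442138671875), 24.97661781311035)
```

The wrist view shows the block from (345,15) to (410,185) with its four open liners and the three ears. The fit gives centre (0.543,0.065), yaw −8°, rim 0.055 and ear tops 0.110. Next I go to the first vessel, D.

>>> play_rows:
  motion: "-0.5 0 1.7 5.5 0.6 0 110; 0 0 0 5.5 0.6 0 110; 0 0 0 5.5 0.6 0 110; 0 0 0 5.5 0.6 0 110; 0 0 0 5.5 0.6 0 110"

```text
time_s: 3.38
tool_pos: [0.5338, 0.2649, 0.2649]
tcp_rot: [0.751, 0.66, 0.001, 0.0]
ft_force: [0.1, -1.3, 0.3]
opening: 0.566
```

>>> play_rows:
  motion: "0 0 0 5 0.6 3 110; 0 0 0 0 0 3 110; 0 0 0 0 0 3 110; 0 0 0 0 0 0 110"

```text
time_s: 3.88
tool_pos: [0.5408, 0.3298, 0.1713]
tcp_rot: [0.743, 0.669, 0.001, -0.001]
ft_force: [-0.3, 0.4, 0.4]
opening: 0.566
```

Run:
```python
from h import *
go(.5515,.3003,.047,82)
```

```text
pos [0.5408 0.3298 0.1713] heading 83.95 tilt z [-4.e-04  2.e-03 -1.e+00] F [-0.3  0.4  0.4] open 0.566 t 3.88
turn deg (tool) [-0.04 -0.11  1.95]
shift in final frame cm [-2.77  1.47 12.43]
shift cm (tool) [-2.85  1.38 12.42]
```

>>> play_rows:
  motion: "0 0 2 -2.8 1.4 2 110; 0 0 0 0 0 2 110; 0 0 0 0 0 0 110; 0 0 0 0 0 0 110"

```text
time_s: 4.38
tool_pos: [0.5524, 0.3059, 0.136]
tcp_rot: [0.753, 0.658, 0.004, -0.0]
ft_force: [-0.5, -0.1, 0.3]
opening: 0.569
```

Run:
```python
from h import *
go(.5515,.3003,.047,82)
s=read_state(); f=grab_frame('wrist'); save(f,'w3')
```

```text
pos [0.5524 0.3059 0.136 ] heading 82.35 tilt z [ 0.0064  0.0061 -1.    ] F [-0.5 -0.1  0.3] open 0.569 t 4.38
turn deg (tool) [ 0.32 -0.4   0.35]
shift in final frame cm [-0.57 -0.01  8.9 ]
shift cm (tool) [-0.63 -0.07  8.89]
```

View pics/w3.png

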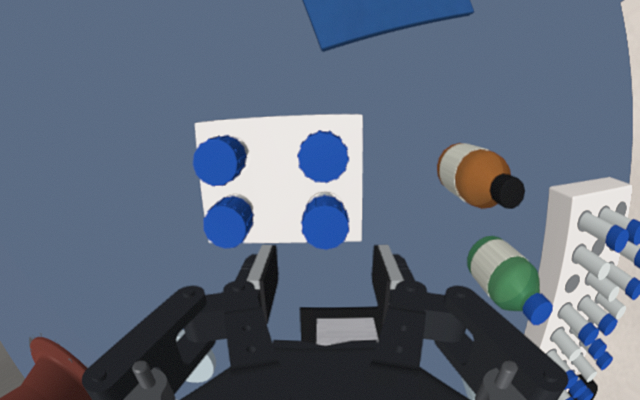

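Cap D is centred between the fingers at px (325,222). I descend and grip it.

>>> play_rows:
  motion: "0.3 -0.4 0.3 -0.6 0 2.5 110; 0 0 0 0 0 2.5 110; 0 0 0 0 0 2 110; 0 0 0 0 0 1 110; 0 0 0 0 0 0 110"

```text
time_s: 5.05
tool_pos: [0.5516, 0.2999, 0.0515]
tcp_rot: [0.754, 0.656, -0.0, 0.0]
ft_force: [-0.9, 0.5, -0.1]
opening: 0.567
```

Run:
```python
from h import *
go(.5515,.3003,.047,82)
s=read_state(); f=grab_frame('wrist'); save(f,'w4')
```

```text
pos [0.5516 0.2999 0.0515] heading 82.06 tilt z [ 2.e-04 -7.e-04 -1.e+00] F [-0.9  0.5 -0.1] open 0.567 t 5.05
turn deg (tool) [0.02 0.04 0.06]
shift in final frame cm [ 0.04 -0.01  0.45]
shift cm (tool) [ 0.04 -0.01  0.45]
```

View pics/w4.png

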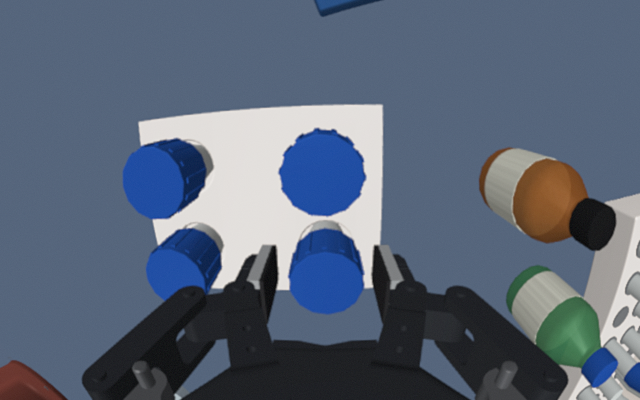

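>>> play_rows:
  motion: "0 0 0 0 0 0.4 110; 0 0 0 0 0 0 255; 0 0 0 0 0 0 255; 0 0 0 0 0 0 255; 0 0 0 0 0 0 255"
  grip_force: 50

```text
time_s: 5.72
tool_pos: [0.5537, 0.3008, 0.0507]
tcp_rot: [0.754, 0.656, 0.003, 0.001]
ft_force: [1.1, 0.3, -0.9]
opening: 0.373
```

>>> play_rows:
  motion: "0 0 0 0 0 -1.5 255; 0 0 0 0 0 -3 255; 0 0 0 0 0 -5 255; 0 0 0 0 0 -5 255; 0 0 0 0 0 0 255"

```text
time_s: 6.35
tool_pos: [0.5532, 0.3007, 0.2043]
tcp_rot: [0.754, 0.657, 0.004, 0.002]
ft_force: [0.3, -0.7, -0.0]
opening: 0.37
```

Run:
```python
from h import *
go(.5517,.1282,.2,82)
s=read_state(); f=grab_frame('wrist'); save(f,'w5')
```

```text
pos [0.5532 0.3007 0.2043] heading 82.07 tilt z [ 0.0079  0.0023 -1.    ] F [ 0.3 -0.7 -0. ] open 0.370 t 6.35
turn deg (tool) [ 0.43 -0.2   0.07]
shift in final frame cm [-17.11   2.25   0.43]
shift cm (tool) [-17.11   2.23   0.39]
```

View pics/w5.png

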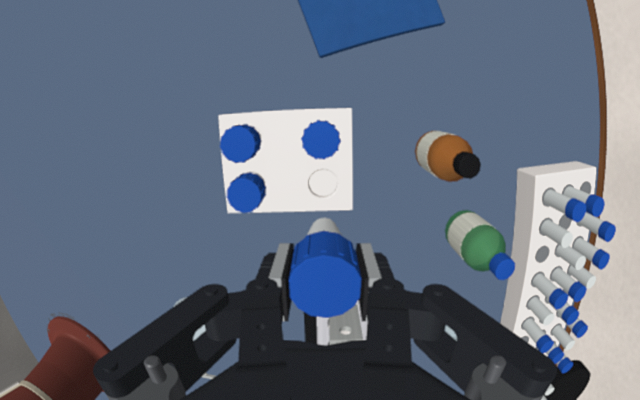

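```bash
cat >> h.py <<'E'
def held(f,s):
    """held cap: top-disc centre in tool axes (mm rel. TCP) and world"""
    w=wcloud(f,s); c=f['color'];hsv=cv2.cvtColor(c,cv2.COLOR_RGB2HSV)
    m=((hsv[...,0]>105)&(hsv[...,0]<130)&(hsv[...,1]>180)&(np.linalg.norm(w-np.array(s['tool_pos']),axis=-1)<.07))
    p=w[m]; T=R.from_quat(s['tcp_rot']).as_matrix(); t=(p-np.array(s['tool_pos']))@T
    zt=np.nanpercentile(t[:,2],5); k=t[:,2]<zt+.003
    q=t[k][:,:2]*1000; (cx,cy),r=cv2.minEnclosingCircle(q.astype(np.float32))
    print('held top tool mm: x %.1f y %.1f r %.1f z %.1f'%(cx,cy,r,zt*1000),'mean',q.mean(0).round(1),'n',len(q),'world',p[k].mean(0).round(4))
E
python3 - <<'E'
from h import *
s=read_state(); f=grab_frame('wrist'); held(f,s)
go(.5517,.1282,.2,82)
E
```

```text
held top tool mm: x -1.1 y -0.3 r 17.3 z -27.6 mean [0.4 0.2] n 3658 world [0.552  0.3006 0.228 ]
pos [0.5506 0.2997 0.1983] heading 82.06 tilt z [-7.0e-04 -1.1e-03 -1.0e+00] F [-0.2 -0.4 -0.7] open 0.370 t 6.45
turn deg (tool) [-0.03  0.07  0.06]
shift in final frame cm [-16.97   2.49  -0.17]
shift cm (tool) [-16.97   2.48  -0.15]
```

>>> play_rows:
  motion: "0 0 0 -5.7 0.8 0 255; 0 0 0 -5.7 0.8 0 255; 0 0 0 -5.6 0.8 0 255; 0 0 0 0 0 0 255; 0 0 0 0 0 0 255"

```text
time_s: 7.08
tool_pos: [0.5452, 0.1231, 0.1879]
tcp_rot: [0.754, 0.657, -0.008, -0.004]
ft_force: [0.1, -0.1, -0.0]
opening: 0.368
```

Run:
```python
from h import *
go(.5517,.1282,.2,82)
s=read_state(); f=grab_frame('wrist'); save(f,'w6');held(f,s)
go(.5517,.1282,.2,82)
```

```text
pos [0.5452 0.1231 0.1879] heading 82.18 tilt z [-0.0178 -0.0036 -0.9998] F [ 0.1 -0.1 -0. ] open 0.368 t 7.08
turn deg (tool) [-0.98  0.35  0.17]
shift in final frame cm [ 0.59  0.57 -1.21]
shift cm (tool) [ 0.58  0.55 -1.22]
held top tool mm: x -0.2 y 0.2 r 17.3 z -27.6 mean [0.5 0.2] n 3657 world [0.546  0.1237 0.2147]
pos [0.5452 0.1233 0.1878] heading 82.22 tilt z [-0.0181 -0.004  -0.9998] F [-0.6 -0.3 -0.6] open 0.366 t 7.12
turn deg (tool) [-0.99  0.37  0.21]
shift in final frame cm [ 0.57  0.58 -1.22]
shift cm (tool) [ 0.56  0.56 -1.23]
```

View pics/w6.png

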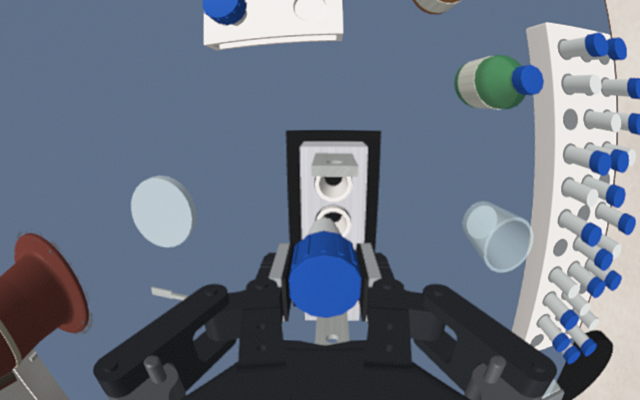

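Run:
```python
from h import *
s=read_state(); f=grab_frame('wrist'); c=f['color']
cv2.imwrite('pics/w6z.png',cv2.resize(c[120:250,270:400],None,fx=4.5,fy=4.5,interpolation=cv2.INTER_CUBIC)[...,::-1])
w=wcloud(f,s); np.savez('w6.npz',w=w)
for n in [(333,185),(332,163)]: print(ray_at(f,s,*n,.055))
k=(w[...,2]>.104)&(w[...,0]<.6)&(w[...,0]>.5)&(w[...,1]>.13)&(w[...,1]<.17)
print(w[k].mean(0), cv2.minAreaRect((w[k][:,:2]*1e3).astype(np.float32)))
k=(w[...,2]>.046)&(w[...,2]<.05)&(w[...,0]<.6)&(w[...,0]>.5)&(w[...,1]>.07)&(w[...,1]<.17)
print(cv2.minAreaRect((w[k][:,:2]*1e3).astype(np.float32)),w[k].min(0),w[k].max(0))
```

```text
[0.55135904 0.1271767  0.055     ]
[0.5531341 0.1476405 0.055    ]
[0.54143723 0.13779724 0.25504272] ((549.7669067382812, 143.8957977294922), (99.53047943115234, 27.788204193115234), 0.004337641876190901)
((550.2146606445312, 116.42835998535156), (92.16876220703125, 62.98261260986328), 82.3141098022461) [0.51331649 0.07009461 0.04600308] [0.58690835 0.16534183 0.04999447]
```

View pics/w6z.png

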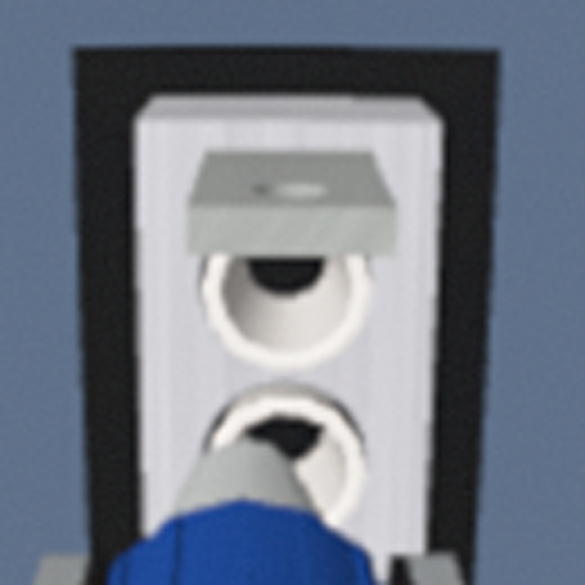

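Run:
```python
from h import *
s=read_state(); f=grab_frame('wrist')
e=lambda x,y: ray_at(f,s,270+x/4.5,120+y/4.5,.055)[:2].round(4)
for p in [(203,290),(370,290),(286,368),(286,382),(210,440),(368,440)]: print(p,e(*p))
go(.5517,.1282,.1,82)
```

```text
(203, 290) [0.5355 0.1303]
(370, 290) [0.5694 0.1258]
(286, 368) [0.5502 0.1115]
(286, 382) [0.5498 0.1085]
(210, 440) [0.5322 0.0978]
(368, 440) [0.5654 0.0934]
pos [0.5457 0.1241 0.1887] heading 82.29 tilt z [-0.0164 -0.0037 -0.9999] F [ 0.7 -0.3 -0.6] open 0.368 t 7.22
turn deg (tool) [-0.9   0.34  0.29]
shift in final frame cm [0.49 0.54 8.87]
shift cm (tool) [0.54 0.68 8.86]
```

>>> play_rows:
  motion: "-0.9 0.3 0.3 0.5 0.7 2.5 255; 0 0 0 0 0 2.5 255; 0 0 0 0 0 2 255; 0 0 0 0 0 0 255; 0 0 0 0 0 0 255"

```text
time_s: 7.85
tool_pos: [0.554, 0.1328, 0.1178]
tcp_rot: [0.752, 0.659, 0.001, 0.001]
ft_force: [-0.1, 0.8, -0.4]
opening: 0.371
```

Run:
```python
from h import *
go(.5523,.1282,.07,82)
```

```text
pos [0.554  0.1328 0.1178] heading 82.39 tilt z [ 2.8e-03  2.0e-04 -1.0e+00] F [-0.1  0.8 -0.4] open 0.371 t 7.85
turn deg (tool) [ 0.16 -0.03  0.39]
shift in final frame cm [-0.48 -0.11  4.78]
shift cm (tool) [-0.48 -0.13  4.78]
```

>>> play_rows:
  motion: "0.2 0 0.4 -0.5 -0.1 0 255; 0 0 0 0 0 0 255; 0 0 0 0 0 1 255; 0 0 0 0 0 1 255; 0 0 0 0 0 0 255"

```text
time_s: 8.48
tool_pos: [0.5537, 0.1276, 0.099]
tcp_rot: [0.755, 0.656, 0.002, 0.001]
ft_force: [-0.0, 1.1, -0.2]
opening: 0.368
```

Run:
```python
from h import *
go(.5523,.1282,.067,82)
```

```text
pos [0.5537 0.1276 0.099 ] heading 81.94 tilt z [ 0.0032  0.0011 -1.    ] F [-0.   1.1 -0.2] open 0.368 t 8.47
turn deg (tool) [ 0.17 -0.09 -0.06]
shift in final frame cm [ 0.04 -0.15  3.2 ]
shift cm (tool) [ 0.03 -0.16  3.2 ]
```

>>> play_rows:
  motion: "0 0 0 0 -0.1 1 255; 0 0 0 0 0 1 255; 0 0 0 0 0 0.6 255; 0 0 0 0 0 0 255"

```text
time_s: 8.98
tool_pos: [0.5523, 0.1283, 0.0705]
tcp_rot: [0.755, 0.656, 0.001, -0.0]
ft_force: [-0.0, -0.3, -0.4]
opening: 0.369
```

Run:
```python
from h import *
go(.5523,.1282,.065,82)
s=read_state(); f=grab_frame('wrist'); save(f,'w7');held(f,s)
```

```text
pos [0.5523 0.1283 0.0705] heading 81.94 tilt z [ 0.0017  0.0022 -1.    ] F [-0.  -0.3 -0.4] open 0.369 t 8.97
turn deg (tool) [ 0.08 -0.14 -0.06]
shift in final frame cm [-0.01  0.01  0.55]
shift cm (tool) [-0.01  0.01  0.55]
held top tool mm: x -0.8 y 0.1 r 16.9 z -27.7 mean [-0.8  0.2] n 3295 world [0.5523 0.1275 0.0973]
```

View pics/w7.png

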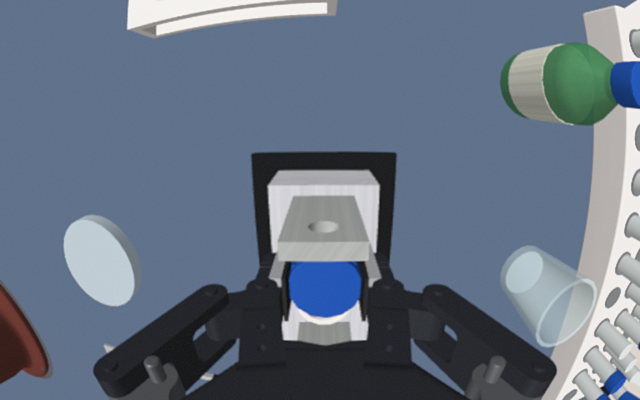

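>>> play_rows:
  motion: "0 0 0 0 0 0.4 255; 0 0 0 0 0 0.3 255; 0 0 0 0 0 0 255"

```text
time_s: 9.4
tool_pos: [0.5523, 0.1292, 0.0646]
tcp_rot: [0.755, 0.656, 0.002, -0.001]
ft_force: [-1.6, 2.2, 0.4]
opening: 0.366
```

>>> play_rows:
  motion: "0 0 0 0 0 0.3 255; 0 0 0 0 0 0 255"

```text
time_s: 9.65
tool_pos: [0.5523, 0.1292, 0.0631]
tcp_rot: [0.755, 0.656, 0.001, -0.001]
ft_force: [-1.4, 1.2, -3.3]
opening: 0.371
```

>>> play_rows:
  motion: "0 0 0 0 0 0.3 255; 0 0 0 0 0 0 255"

```text
time_s: 9.9
tool_pos: [0.5523, 0.1292, 0.0615]
tcp_rot: [0.755, 0.656, 0.001, -0.001]
ft_force: [-1.3, 1.6, -2.7]
opening: 0.368
```

>>> play_rows:
  motion: "0 0 0 0 0 0.3 255; 0 0 0 0 0 0.3 255; 0 0 0 0 0 0 255"

```text
time_s: 10.28
tool_pos: [0.5524, 0.1292, 0.0584]
tcp_rot: [0.755, 0.656, 0.0, -0.002]
ft_force: [-3.1, 1.5, -1.3]
opening: 0.37
```

Run:
```python
from h import *
go(.5523,.1282,.0555,82)
s=read_state(); f=grab_frame('wrist'); save(f,'w8');held(f,s)
f=grab_frame('side'); save(f,'s8'); cv2.imwrite('pics/s8z.png',cv2.resize(f['color'][170:290,230:390],None,fx=5,fy=5)[...,::-1])
```

```text
pos [0.5524 0.1292 0.0584] heading 81.98 tilt z [-0.0017  0.0025 -1.    ] F [-3.1  1.5 -1.3] open 0.370 t 10.28
turn deg (tool) [-0.12 -0.13 -0.02]
shift in final frame cm [-0.1   0.    0.29]
shift cm (tool) [-0.1   0.    0.29]
held top tool mm: x -1.5 y 0.1 r 16.4 z -27.7 mean [-5.4  0.1] n 2079 world [0.5518 0.1238 0.0852]
```

View pics/w8.png

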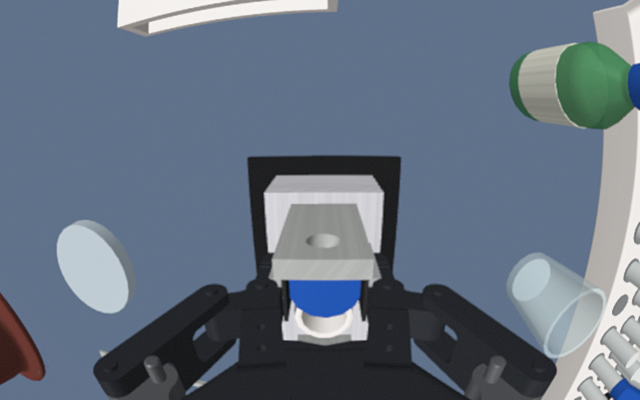

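View pics/s8z.png

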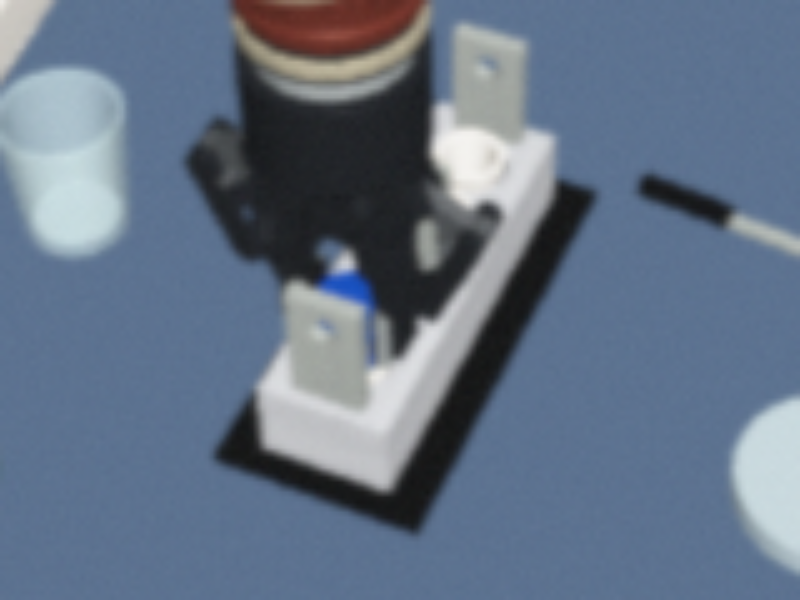

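>>> play_rows:
  motion: "0 0 0 0 0 0.3 255; 0 0 0 0 0 0.3 255; 0 0 0 0 0 0 255"

```text
time_s: 10.75
tool_pos: [0.5525, 0.1293, 0.0573]
tcp_rot: [0.755, 0.656, -0.001, -0.002]
ft_force: [-1.4, 1.2, -4.4]
opening: 0.367
```

>>> play_rows:
  motion: "0 0 0 0 0 0.3 255; 0 0 0 0 0 0.3 255; 0 0 0 0 0 0 255"

```text
time_s: 11.12
tool_pos: [0.5526, 0.1293, 0.0573]
tcp_rot: [0.755, 0.656, -0.003, -0.003]
ft_force: [-2.8, 2.5, -3.8]
opening: 0.368
```

>>> play_rows:
  motion: "0 0 0 0 0 0.6 255"

```text
time_s: 11.25
tool_pos: [0.5532, 0.1295, 0.0565]
tcp_rot: [0.754, 0.656, -0.004, -0.004]
ft_force: [-24.9, -0.3, 50.8]
opening: 0.367
```

Run:
```python
from h import *
go(.5523,.1282,.0555,82)
```

```text
pos [0.5532 0.1295 0.0565] heading 82.04 tilt z [-1.080e-02  7.000e-04 -9.999e-01] F [-24.9  -0.3  50.8] open 0.367 t 11.25
turn deg (tool) [-0.62  0.05  0.04]
shift in final frame cm [-0.14 -0.07  0.1 ]
shift cm (tool) [-0.14 -0.07  0.1 ]
```

>>> play_rows:
  motion: "0 0 0 0 0 0 255; 0 0 0 0 0 0 110; 0 0 0 0 0 0 110; 0 0 0 0 0 -2 110; 0 0 0 0 0 -4 110"

```text
time_s: 11.88
tool_pos: [0.5523, 0.1281, 0.1149]
tcp_rot: [0.754, 0.656, -0.007, -0.004]
ft_force: [0.9, 1.0, 0.4]
opening: 0.571
```

>>> play_rows:
  motion: "0 0 0 0 0 -5 110; 0 0 0 0 0 -3 110; 0 0 0 0 0 0 110"

```text
time_s: 12.25
tool_pos: [0.5572, 0.1281, 0.2057]
tcp_rot: [0.755, 0.656, -0.001, -0.0]
ft_force: [-0.1, 0.2, 0.6]
opening: 0.569
```

```bash
cat > caps.py <<'E'
from h import *
def caps(f,w):
    c=f['color'];hsv=cv2.cvtColor(c,cv2.COLOR_RGB2HSV)
    m=((hsv[...,0]>105)&(hsv[...,0]<130)&(hsv[...,1]>180)).astype(np.uint8)
    N,L,S,C=cv2.connectedComponentsWithStats(m)
    for i in range(1,N):
        if S[i,4]<150: continue
        p=w[L==i]; zt=np.nanpercentile(p[:,2],90); t=p[np.abs(p[:,2]-zt)<.003]
        if zt>.12 or p[:,0].mean()>.65: continue
        (cx,cy),r=cv2.minEnclosingCircle((t[:,:2]*1000).astype(np.float32))
        print(C[i].round(),S[i,4],'top',zt.round(4),np.median(t[:,2]).round(4),np.nanmean(t,0).round(4),(round(cx/1e3,4),round(cy/1e3,4),round(r,1)))
E
python3 - <<'E'
from caps import *
s=read_state(); f=grab_frame('wrist'); save(f,'w9'); caps(f,wcloud(f,s))
f=grab_frame('side');print('side'); caps(f,cloud(f))
cv2.imwrite('pics/s9z.png',cv2.resize(f['color'][170:290,230:390],None,fx=5,fy=5)[...,::-1])
go(.5571,.3495,.047,82)
E
```

```text
[216.  18.] 1081 top 0.0773 0.0764 [0.4801 0.3073 0.0763] (0.4796, 0.3082, 16.7)
[584.  51.] 718 top 0.105 0.1042 [0.8436 0.2491 0.1041] (0.8459, 0.2482, 29.5)
[502.  86.] 648 top 0.1161 0.1153 [0.7197 0.2092 0.1152] (0.7206, 0.2091, 12.1)
[616.  90.] 273 top 0.1051 0.1043 [0.8985 0.2093 0.1042] (0.8989, 0.2099, 12.1)
[588. 162.] 660 top 0.105 0.1042 [0.843  0.1302 0.1042] (0.8457, 0.1296, 29.8)
[319. 195.] 892 top 0.0848 0.084 [0.5522 0.1277 0.084 ] (0.5521, 0.1281, 16.7)
[595. 195.] 294 top 0.1049 0.1042 [0.8626 0.0905 0.1042] (0.8636, 0.0898, 12.1)
[571. 232.] 297 top 0.105 0.1043 [0.8266 0.0511 0.1042] (0.8269, 0.05, 12.3)
[585. 256.] 240 top 0.1048 0.1042 [0.8624 0.0113 0.1041] (0.8632, 0.0104, 11.5)
[586. 281.] 409 top 0.1048 0.1043 [ 0.8788 -0.0284  0.1041] (0.8804, -0.0297, 29.1)
[552. 315.] 211 top 0.1049 0.1043 [ 0.8267 -0.0678  0.1042] (0.8274, -0.0692, 11.8)
[545. 338.] 186 top 0.1048 0.1042 [ 0.8266 -0.1079  0.1041] (0.8269, -0.1085, 12.4)
[574. 343.] 179 top 0.1048 0.1042 [ 0.8993 -0.149   0.1041] (0.9003, -0.15, 13.5)
side
[308. 318.] 307 top 0.0756 0.0743 [0.4781 0.3098 0.0744] (0.4781, 0.3092, 17.2)
[260. 327.] 313 top 0.0755 0.0744 [0.5567 0.3499 0.0744] (0.5575, 0.3491, 16.6)
[298. 342.] 326 top 0.0756 0.0743 [0.4821 0.358  0.0745] (0.4819, 0.3575, 15.9)
[193. 390.] 1632 top 0.0138 0.0125 [0.6401 0.4652 0.0126] (0.6359, 0.4663, 75.2)
pos [0.5552 0.128  0.2017] heading 82.02 tilt z [-0.0085 -0.0022 -1.    ] F [ 0.   0.3 -1.3] open 0.572 t 12.35
turn deg (tool) [-0.46  0.19  0.01]
shift in final frame cm [21.96 -2.9  15.47]
shift cm (tool) [22.01 -2.77 15.42]
```

View pics/w9.png

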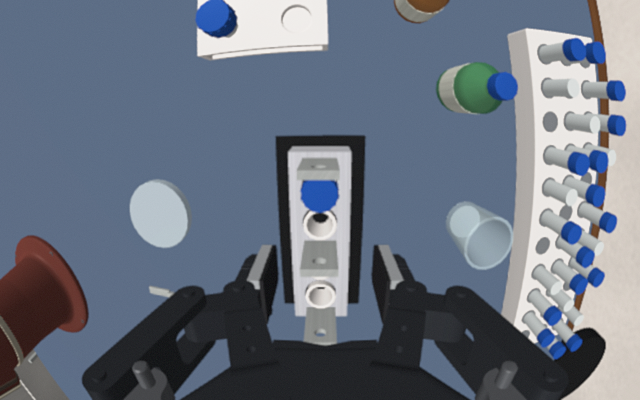

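View pics/s9z.png

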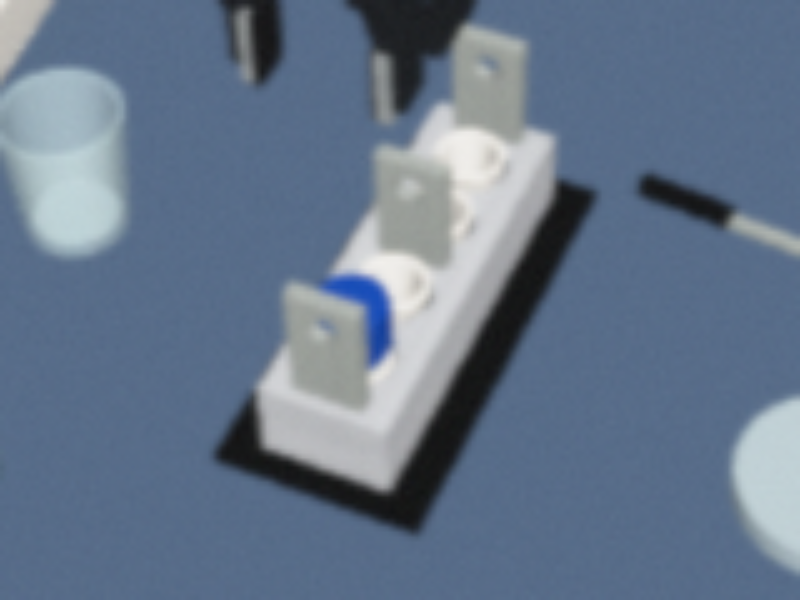

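Vessel D reads 0.084 at the cap top, so its centre is at about 0.0697 and it is locked. Its cap centre at (0.5522,0.128) confirms the well estimate. Next vessel: A.

>>> play_rows:
  motion: "-0.5 0.2 0 5.5 -0.7 1 110; 0 0 0 5.5 -0.7 1 110; 0 0 0 5.5 -0.7 2 110; 0 0 0 5.5 -0.7 2 110; 0 0 0 0 0 0 110"

```text
time_s: 12.98
tool_pos: [0.5533, 0.3524, 0.1269]
tcp_rot: [0.756, 0.655, -0.008, -0.002]
ft_force: [-0.1, -0.3, -0.8]
opening: 0.568
```

Run:
```python
from h import *
go(.5571,.3497,.048,82)
```

```text
pos [0.5533 0.3524 0.1269] heading 81.79 tilt z [-0.0138 -0.0073 -0.9999] F [-0.1 -0.3 -0.8] open 0.568 t 12.97
turn deg (tool) [-0.72  0.52 -0.21]
shift in final frame cm [-0.22  0.41  7.89]
shift cm (tool) [-0.14  0.51  7.88]
```

>>> play_rows:
  motion: "-0.7 0.5 -0.2 -0.2 0.5 2 110; 0 0 0 0 0 1.5 110; 0 0 0 0 0 1 110; 0 0 0 0 0 0 110"

```text
time_s: 13.48
tool_pos: [0.5552, 0.3468, 0.0751]
tcp_rot: [0.755, 0.656, -0.004, -0.001]
ft_force: [-0.6, 0.1, -0.3]
opening: 0.568
```

Run:
```python
from h import *
go(.5571,.3497,.049,82)
```

```text
pos [0.5552 0.3468 0.0751] heading 81.95 tilt z [-0.0074 -0.0048 -1.    ] F [-0.6  0.1 -0.3] open 0.568 t 13.47
turn deg (tool) [-0.38  0.33 -0.05]
shift in final frame cm [0.31 0.15 2.61]
shift cm (tool) [0.33 0.17 2.61]
```

>>> play_rows:
  motion: "-0.4 0.3 0 0.3 0.2 1.3 110; 0 0 0 0 0 1.2 110; 0 0 0 0 0 0 110; 0 0 0 0 0 0 110"

```text
time_s: 13.98
tool_pos: [0.5589, 0.3497, 0.0501]
tcp_rot: [0.755, 0.655, 0.002, 0.001]
ft_force: [0.2, 0.3, 0.6]
opening: 0.567
```

Run:
```python
from h import *
go(.5571,.3497,.049,82)
```

```text
pos [0.5589 0.3497 0.0501] heading 81.91 tilt z [ 3.3e-03  9.0e-04 -1.0e+00] F [0.2 0.3 0.6] open 0.567 t 13.97
turn deg (tool) [ 0.18 -0.08 -0.09]
shift in final frame cm [-0.03 -0.18  0.11]
shift cm (tool) [-0.03 -0.18  0.11]
```

Well placed, so I grip and lift.

>>> play_rows:
  motion: "0 0 0 0 -0.1 0 255; 0 0 0 0 0 0 255; 0 0 0 0 0 0 255; 0 0 0 0 0 0 255"

```text
time_s: 14.48
tool_pos: [0.5583, 0.3502, 0.0512]
tcp_rot: [0.755, 0.656, 0.002, 0.001]
ft_force: [-0.5, -0.3, -0.1]
opening: 0.368
```

>>> play_rows:
  motion: "0 0 0 0 0 -1.5 255; 0 0 0 0 0 -3 255; 0 0 0 0 0 -5 255; 0 0 0 0 0 -5 255; 0 0 0 0 0 0 255"

```text
time_s: 15.1
tool_pos: [0.5579, 0.3501, 0.2046]
tcp_rot: [0.755, 0.656, 0.003, 0.001]
ft_force: [0.3, 0.3, 0.1]
opening: 0.367
```

Run:
```python
from h import *
s=read_state(); f=grab_frame('wrist'); held(f,s)
go(.5467,.0886,.19,82)
```

```text
held top tool mm: x -1.1 y -0.1 r 18.0 z -26.5 mean [0.1 0.2] n 3634 world [0.558  0.3501 0.2303]
pos [0.5566 0.3495 0.2016] heading 81.92 tilt z [ 2.5e-03  5.0e-04 -1.0e+00] F [ 0.6 -0.  -0.8] open 0.370 t 15.15
turn deg (tool) [ 0.14 -0.05 -0.08]
shift in final frame cm [-25.97   2.65   1.16]
shift cm (tool) [-25.97   2.68   1.14]
```

>>> play_rows:
  motion: "0 0 0 -5.2 0.6 0 255; 0 0 0 -5.2 0.6 0 255; 0 0 0 -5.2 0.6 0 255; 0 0 0 -5.2 0.6 0 255; 0 0 0 -5 0.6 0 255"

```text
time_s: 15.78
tool_pos: [0.5461, 0.0851, 0.1952]
tcp_rot: [0.753, 0.658, -0.003, -0.002]
ft_force: [0.6, 0.0, -0.0]
opening: 0.37
```

>>> play_rows:
  motion: "0 0 0 0 0 0 255; 0 0 0 0 0 0 255"

```text
time_s: 16.02
tool_pos: [0.5445, 0.0825, 0.1927]
tcp_rot: [0.755, 0.656, -0.005, -0.003]
ft_force: [0.9, 0.4, -0.4]
opening: 0.372
```

Run:
```python
from h import *
go(.5467,.0886,.115,82)
```

```text
pos [0.5445 0.0825 0.1927] heading 82.02 tilt z [-0.0117 -0.0012 -0.9999] F [ 0.9  0.4 -0.4] open 0.372 t 16.02
turn deg (tool) [-0.65  0.16  0.02]
shift in final frame cm [0.63 0.13 7.77]
shift cm (tool) [0.66 0.22 7.77]
```

>>> play_rows:
  motion: "-0.6 0.2 0 0.6 0.2 3 255; 0 0 0 0 0 2.5 255; 0 0 0 0 0 2 255; 0 0 0 0 0 0 255; 0 0 0 0 0 0 255"

```text
time_s: 16.65
tool_pos: [0.5463, 0.0946, 0.1148]
tcp_rot: [0.752, 0.659, -0.0, -0.002]
ft_force: [0.9, 0.1, -1.1]
opening: 0.369
```

Run:
```python
from h import *
go(.5467,.0886,.068,82)
```

```text
pos [0.5463 0.0946 0.1148] heading 82.49 tilt z [-0.0023  0.0021 -1.    ] F [ 0.9  0.1 -1.1] open 0.369 t 16.65
turn deg (tool) [-0.15 -0.1   0.49]
shift in final frame cm [-0.58  0.12  4.68]
shift cm (tool) [-0.59  0.13  4.68]
```

>>> play_rows:
  motion: "-0.1 -0.1 0.5 -0.6 0.1 0 255; 0 0 0 0 0 0 255; 0 0 0 0 0 1 255; 0 0 0 0 0 1 255; 0 0 0 0 0 0 255"

```text
time_s: 17.27
tool_pos: [0.548, 0.0884, 0.096]
tcp_rot: [0.755, 0.656, 0.001, 0.001]
ft_force: [-0.5, 0.3, -0.2]
opening: 0.368
```

Run:
```python
from h import *
go(.5467,.0886,.068,82)
```

```text
pos [0.548  0.0884 0.096 ] heading 81.97 tilt z [ 3.3e-03  2.0e-04 -1.0e+00] F [-0.5  0.3 -0.2] open 0.368 t 17.27
turn deg (tool) [ 0.19 -0.04 -0.03]
shift in final frame cm [ 0.   -0.13  2.8 ]
shift cm (tool) [ 0.   -0.14  2.8 ]
```

>>> play_rows:
  motion: "0.2 0 0 0 -0.1 1 255; 0 0 0 0 0 1 255; 0 0 0 0 0 0.6 255; 0 0 0 0 0 0 255; 0 0 0 0 0 0.3 255"

```text
time_s: 17.9
tool_pos: [0.547, 0.0897, 0.0654]
tcp_rot: [0.755, 0.656, 0.001, -0.001]
ft_force: [-2.4, 3.3, 8.5]
opening: 0.37
```

>>> play_rows:
  motion: "0 0 0 0 0 0.3 255; 0 0 0 0 0 0.3 255; 0 0 0 0 0 0.3 255"

```text
time_s: 18.27
tool_pos: [0.5472, 0.0899, 0.0617]
tcp_rot: [0.755, 0.656, -0.001, -0.002]
ft_force: [-6.6, 0.5, 10.4]
opening: 0.369
```

>>> play_rows:
  motion: "0 0 0 0 0 0.3 255; 0 0 0 0 0 0.3 255; 0 0 0 0 0 0.3 255"

```text
time_s: 18.65
tool_pos: [0.5473, 0.0899, 0.0583]
tcp_rot: [0.755, 0.656, -0.002, -0.003]
ft_force: [-7.7, 0.8, 10.8]
opening: 0.375
```

>>> play_rows:
  motion: "0 0 0 0 0 0.3 255; 0 0 0 0 0 0.3 255"

```text
time_s: 18.9
tool_pos: [0.5474, 0.0899, 0.0581]
tcp_rot: [0.755, 0.656, -0.003, -0.003]
ft_force: [-10.7, 0.3, 16.5]
opening: 0.371
```

>>> play_rows:
  motion: "0 0 0 0 0 0.4 255; 0 0 0 0 0 0.4 255"

```text
time_s: 19.15
tool_pos: [0.5476, 0.0899, 0.0581]
tcp_rot: [0.754, 0.656, -0.005, -0.004]
ft_force: [-14.1, 0.4, 23.5]
opening: 0.37
```

>>> play_rows:
  motion: "0 0 0 0 0 0 255; 0 0 0 0 0 0 110; 0 0 0 0 0 0 110; 0 0 0 0 0 -2 110; 0 0 0 0 0 -4 110"

```text
time_s: 19.77
tool_pos: [0.5462, 0.089, 0.1173]
tcp_rot: [0.754, 0.656, -0.008, -0.005]
ft_force: [0.3, -0.3, 0.6]
opening: 0.571
```

>>> play_rows:
  motion: "0 0 0 0 0 -5 110; 0 0 0 0 0 -3 110; 0 0 0 0 0 0 110"

```text
time_s: 20.15
tool_pos: [0.5511, 0.089, 0.2085]
tcp_rot: [0.754, 0.656, -0.004, -0.001]
ft_force: [0.8, -0.3, -0.6]
opening: 0.566
```

Run:
```python
from caps import *
s=read_state(); f=grab_frame('wrist'); save(f,'w10'); caps(f,wcloud(f,s))
go(.4796,.3098,.13,82)
```

```text
[581.  16.] 690 top 0.1051 0.1041 [0.8432 0.249  0.1042] (0.8453, 0.2467, 29.4)
[502.  42.] 622 top 0.1161 0.1153 [0.7197 0.2088 0.1153] (0.7208, 0.209, 12.2)
[615.  57.] 264 top 0.1051 0.1043 [0.8981 0.2091 0.1042] (0.8992, 0.2097, 12.1)
[618.  91.] 266 top 0.1049 0.1042 [0.8985 0.1695 0.1041] (0.8991, 0.1687, 12.5)
[591. 126.] 677 top 0.105 0.1043 [0.8435 0.1299 0.1042] (0.8458, 0.1294, 30.0)
[320. 149.] 1055 top 0.0848 0.084 [0.5524 0.1288 0.084 ] (0.5524, 0.1288, 16.8)
[601. 161.] 300 top 0.1051 0.1043 [0.8628 0.0903 0.1042] (0.864, 0.09, 12.3)
[320. 191.] 1091 top 0.0851 0.0843 [0.5467 0.0896 0.0843] (0.5471, 0.0898, 16.7)
[614. 191.] 237 top 0.105 0.1043 [0.8982 0.0506 0.1043] (0.8995, 0.0506, 11.8)
[593. 226.] 254 top 0.105 0.1042 [0.8625 0.011  0.1042] (0.8636, 0.01, 12.2)
[595. 253.] 440 top 0.1049 0.1042 [ 0.878  -0.0287  0.1042] (0.8809, -0.03, 28.9)
[575. 326.] 385 top 0.1049 0.1042 [ 0.8803 -0.149   0.1042] (0.8824, -0.1496, 31.1)
pos [0.5503 0.089  0.2067] heading 82.06 tilt z [-0.0095 -0.003  -1.    ] F [ 0.9 -0.2 -1.2] open 0.569 t 20.20
turn deg (tool) [-0.52  0.25  0.06]
shift in final frame cm [ 20.88 -10.07   7.67]
shift cm (tool) [20.93 -9.98  7.67]
```

View pics/w10.png

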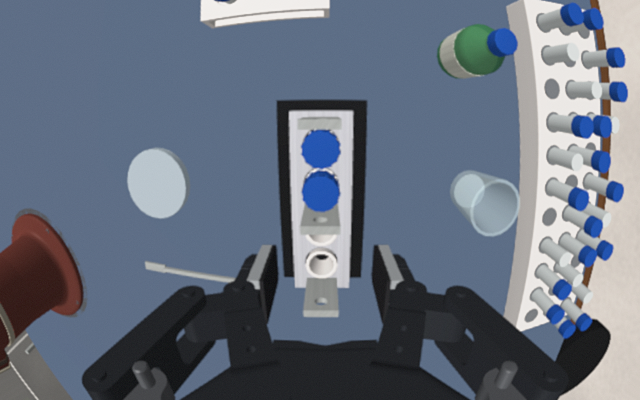

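>>> play_rows:
  motion: "-0.5 0.2 0 5.2 -2.5 1 110; 0 0 0 5.2 -2.5 1 110; 0 0 0 5.2 -2.5 2 110; 0 0 0 5.2 -2.5 2 110; 0 0 0 0 0 0 110"

```text
time_s: 20.82
tool_pos: [0.4748, 0.3119, 0.1371]
tcp_rot: [0.756, 0.655, -0.005, -0.001]
ft_force: [0.3, -1.2, 0.2]
opening: 0.566
```

Run:
```python
from h import *
go(.4792,.3098,.048,82)
```

```text
pos [0.4748 0.3119 0.1371] heading 81.83 tilt z [-0.0092 -0.0054 -0.9999] F [ 0.3 -1.2  0.2] open 0.566 t 20.82
turn deg (tool) [-0.48  0.38 -0.17]
shift in final frame cm [-0.15  0.47  8.91]
shift cm (tool) [-0.09  0.54  8.9 ]
```

>>> play_rows:
  motion: "-0.5 0.4 -0.2 -0.1 0.5 2 110; 0 0 0 0 0 2 110; 0 0 0 0 0 1.5 110; 0 0 0 0 0 0 110; 0 0 0 0 0 0 110"

```text
time_s: 21.45
tool_pos: [0.4783, 0.3076, 0.0766]
tcp_rot: [0.755, 0.656, -0.002, -0.0]
ft_force: [0.5, -0.3, 0.3]
opening: 0.568
```

Run:
```python
from caps import *
go(.4792,.3098,.048,82)
s=read_state(); f=grab_frame('wrist'); caps(f,wcloud(f,s))
```

```text
pos [0.4783 0.3076 0.0766] heading 81.95 tilt z [-0.0038 -0.0031 -1.    ] F [ 0.5 -0.3  0.3] open 0.568 t 21.45
turn deg (tool) [-0.19  0.2  -0.05]
shift in final frame cm [0.23 0.05 2.86]
shift cm (tool) [0.24 0.06 2.86]
[319. 162.] 3725 top 0.0772 0.0764 [0.4829 0.3573 0.0764] (0.4829, 0.3572, 16.8)
[325. 247.] 3584 top 0.0771 0.0764 [0.4792 0.3101 0.0764] (0.4795, 0.3093, 17.1)
[632. 323.] 400 top 0.1154 0.1148 [0.7134 0.2098 0.1147] (0.7166, 0.21, 11.4)
```

>>> play_rows:
  motion: "-0.2 0.2 0 0.2 0.1 1.4 110; 0 0 0 0 0 1.3 110; 0 0 0 0 0 0 110; 0 0 0 0 0 0 110"

```text
time_s: 22.0
tool_pos: [0.4804, 0.3099, 0.0489]
tcp_rot: [0.755, 0.656, 0.001, 0.0]
ft_force: [-0.8, 0.6, 0.2]
opening: 0.567
```

>>> play_rows:
  motion: "0 0 0 0 0 0 255; 0 0 0 0 0 0 255; 0 0 0 0 0 0 255; 0 0 0 0 0 0 255"

```text
time_s: 22.5
tool_pos: [0.4807, 0.3101, 0.0495]
tcp_rot: [0.755, 0.656, 0.002, 0.0]
ft_force: [0.0, -1.7, -0.8]
opening: 0.373
```

>>> play_rows:
  motion: "0 0 0 0 0 -1.5 255; 0 0 0 0 0 -3 255; 0 0 0 0 0 -5 255; 0 0 0 0 0 -5 255; 0 0 0 0 0 0 255"

```text
time_s: 23.12
tool_pos: [0.4805, 0.31, 0.203]
tcp_rot: [0.755, 0.656, 0.003, 0.001]
ft_force: [0.2, -0.7, -0.3]
opening: 0.371
```

Run:
```python
from h import *
s=read_state(); f=grab_frame('wrist'); held(f,s)
go(.5401,.0418,.19,82)
```

```text
held top tool mm: x -0.8 y 0.1 r 17.2 z -28.1 mean [0.3 0.3] n 3704 world [0.4806 0.3102 0.2303]
pos [0.4791 0.3094 0.2001] heading 81.95 tilt z [ 1.2e-03  5.0e-04 -1.0e+00] F [ 0.4 -0.1 -0.1] open 0.372 t 23.18
turn deg (tool) [ 0.06 -0.04 -0.05]
shift in final frame cm [-25.65   9.76   1.01]
shift cm (tool) [-25.64   9.78   1.01]
```

>>> play_rows:
  motion: "0 0 0 -5.1 1.9 0 255; 0 0 0 -5.1 1.9 0 255; 0 0 0 -5.1 1.9 0 255; 0 0 0 -5.1 1.9 0 255; 0 0 0 -4.8 2 0 255"

```text
time_s: 23.8
tool_pos: [0.5359, 0.042, 0.193]
tcp_rot: [0.752, 0.659, -0.004, -0.003]
ft_force: [0.7, -0.9, -1.2]
opening: 0.372
```

>>> play_rows:
  motion: "0 0 0 0 0 0 255; 0 0 0 0 0 0 255; 0 0 0 0 0 0 255"

```text
time_s: 24.18
tool_pos: [0.5338, 0.0404, 0.1891]
tcp_rot: [0.754, 0.657, -0.006, -0.006]
ft_force: [0.4, 0.3, -1.1]
opening: 0.373
```

Run:
```python
from h import *
go(.5401,.0418,.115,82)
```

```text
pos [0.5338 0.0404 0.1891] heading 82.18 tilt z [-1.660e-02  5.000e-04 -9.999e-01] F [ 0.4  0.3 -1.1] open 0.373 t 24.18
turn deg (tool) [-0.95  0.1   0.18]
shift in final frame cm [0.22 0.6  7.41]
shift cm (tool) [0.23 0.72 7.4 ]
```

>>> play_rows:
  motion: "-0.9 0.1 0.2 0.2 0.6 3 255; 0 0 0 0 0 2.5 255; 0 0 0 0 0 1.5 255; 0 0 0 0 0 0 255; 0 0 0 0 0 0 255"

```text
time_s: 24.8
tool_pos: [0.5397, 0.0469, 0.1184]
tcp_rot: [0.752, 0.659, 0.001, 0.0]
ft_force: [0.4, 0.1, -0.6]
opening: 0.371
```

Run:
```python
from h import *
go(.5401,.0418,.068,82)
```

```text
pos [0.5397 0.0469 0.1184] heading 82.44 tilt z [ 1.7e-03  8.0e-04 -1.0e+00] F [ 0.4  0.1 -0.6] open 0.371 t 24.80
turn deg (tool) [ 0.09 -0.06  0.44]
shift in final frame cm [-0.5   0.11  5.04]
shift cm (tool) [-0.5   0.1   5.04]
```

>>> play_rows:
  motion: "0.1 -0.1 0.4 -0.5 0.1 0 255; 0 0 0 0 0 0 255; 0 0 0 0 0 1 255; 0 0 0 0 0 1 255; 0 0 0 0 0 0 255"

```text
time_s: 25.42
tool_pos: [0.5414, 0.0411, 0.0993]
tcp_rot: [0.755, 0.656, 0.001, 0.002]
ft_force: [-0.7, -0.2, -0.8]
opening: 0.369
```

Run:
```python
from h import *
go(.5401,.0418,.068,82)
```

```text
pos [0.5414 0.0411 0.0993] heading 81.99 tilt z [ 0.0034 -0.0011 -1.    ] F [-0.7 -0.2 -0.8] open 0.369 t 25.43
turn deg (tool) [ 0.2   0.04 -0.01]
shift in final frame cm [ 0.05 -0.14  3.13]
shift cm (tool) [ 0.05 -0.15  3.13]
```

>>> play_rows:
  motion: "0.2 0 0 0 -0.1 1 255; 0 0 0 0 0 1 255; 0 0 0 0 0 0.8 255; 0 0 0 0 0 0 255; 0 0 0 0 0 0.3 255"

```text
time_s: 26.05
tool_pos: [0.5407, 0.0418, 0.0662]
tcp_rot: [0.755, 0.656, 0.0, -0.0]
ft_force: [-0.8, 2.6, 1.7]
opening: 0.375
```

>>> play_rows:
  motion: "0 0 0 0 0 0.3 255; 0 0 0 0 0 0.3 255; 0 0 0 0 0 0.3 255"

```text
time_s: 26.42
tool_pos: [0.541, 0.0422, 0.0617]
tcp_rot: [0.755, 0.656, -0.001, -0.001]
ft_force: [-6.6, 1.4, 10.4]
opening: 0.365
```

>>> play_rows:
  motion: "0 0 0 0 0 0.3 255; 0 0 0 0 0 0.3 255; 0 0 0 0 0 0.3 255"

```text
time_s: 26.8
tool_pos: [0.541, 0.0421, 0.0583]
tcp_rot: [0.754, 0.656, -0.002, -0.002]
ft_force: [-5.9, 0.0, 11.3]
opening: 0.362
```

>>> play_rows:
  motion: "0 0 0 0 0 0.3 255; 0 0 0 0 0 0.3 255; 0 0 0 0 0 0.3 255"

```text
time_s: 27.18
tool_pos: [0.5412, 0.0421, 0.0572]
tcp_rot: [0.754, 0.657, -0.004, -0.003]
ft_force: [-9.6, 0.9, 17.6]
opening: 0.367
```

>>> play_rows:
  motion: "0 0 0 0 0 0.4 255; 0 0 0 0 0 0.4 255"

```text
time_s: 27.42
tool_pos: [0.5414, 0.0422, 0.0571]
tcp_rot: [0.754, 0.657, -0.006, -0.004]
ft_force: [-12.8, 1.1, 23.0]
opening: 0.372
```

>>> play_rows:
  motion: "-0.6 0 0 0 0 0.5 255; 0 0 0 0 0 0.5 255"

```text
time_s: 27.68
tool_pos: [0.5413, 0.0422, 0.0567]
tcp_rot: [0.754, 0.657, -0.005, -0.002]
ft_force: [-16.9, 2.0, 29.5]
opening: 0.369
```

>>> play_rows:
  motion: "0 0 0 0 0 0 255; 0 0 0 0 0 0 110; 0 0 0 0 0 0 110; 0 0 0 0 0 -2 110; 0 0 0 0 0 -4 110"

```text
time_s: 28.3
tool_pos: [0.5394, 0.0421, 0.116]
tcp_rot: [0.753, 0.657, -0.008, -0.004]
ft_force: [0.7, 0.5, 1.3]
opening: 0.571
```

>>> play_rows:
  motion: "0 0 0 0 0 -5 110; 0 0 0 0 0 -3 110; 0 0 0 0 0 0 110"

```text
time_s: 28.68
tool_pos: [0.5438, 0.0421, 0.207]
tcp_rot: [0.754, 0.657, -0.004, 0.001]
ft_force: [0.2, 0.1, -0.1]
opening: 0.567
```

Run:
```python
from caps import *
s=read_state(); f=grab_frame('wrist'); save(f,'w11'); caps(f,wcloud(f,s))
go(.4832,.3575,.13,82)
```

```text
[614.  20.] 253 top 0.1049 0.104 [0.8983 0.2087 0.104 ] (0.8993, 0.2084, 11.9)
[594.  84.] 670 top 0.105 0.1042 [0.8431 0.1295 0.1042] (0.8454, 0.1318, 29.2)
[321.  95.] 1063 top 0.0848 0.0839 [0.5523 0.1279 0.0839] (0.5521, 0.1279, 16.2)
[606. 120.] 304 top 0.1051 0.1042 [0.8626 0.0899 0.1043] (0.8634, 0.0903, 12.0)
[321. 140.] 1074 top 0.0851 0.0843 [0.5467 0.0889 0.0843] (0.5468, 0.0888, 16.4)
[621. 153.] 243 top 0.1048 0.1041 [0.8981 0.0502 0.104 ] (0.8988, 0.0498, 11.9)
[586. 157.] 331 top 0.1048 0.1041 [0.8268 0.0504 0.1041] (0.8273, 0.0499, 12.3)
[602. 189.] 271 top 0.1048 0.1042 [0.8623 0.0104 0.1041] (0.863, 0.01, 11.8)
[321. 195.] 903 top 0.0855 0.0847 [0.54   0.0405 0.0847] (0.5398, 0.0412, 16.6)
[573. 256.] 262 top 0.1048 0.1042 [ 0.827  -0.0687  0.1041] (0.8279, -0.0695, 11.8)
[567. 284.] 231 top 0.1049 0.1042 [ 0.8266 -0.1081  0.1042] (0.8273, -0.1079, 12.1)
[586. 299.] 349 top 0.1048 0.1041 [ 0.8785 -0.1481  0.104 ] (0.881, -0.1503, 29.8)
pos [0.5431 0.0422 0.2053] heading 82.20 tilt z [-0.007  -0.0055 -1.    ] F [ 0.8 -0.3 -1.3] open 0.569 t 28.73
turn deg (tool) [-0.35  0.37  0.2 ]
shift in final frame cm [ 30.39 -10.32   7.53]
shift cm (tool) [ 30.47 -10.16   7.4 ]
```

View pics/w11.png

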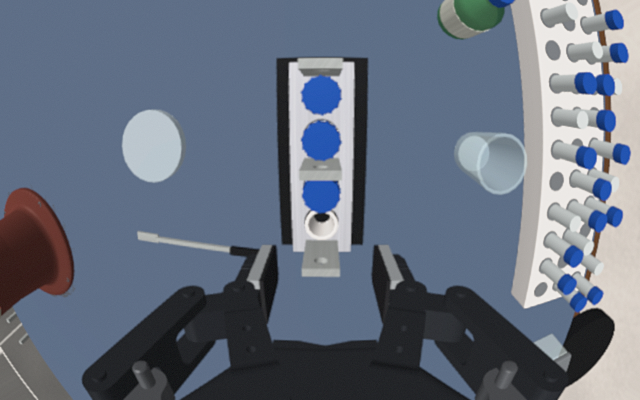

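>>> play_rows:
  motion: "-0.4 0.4 0.2 6 -2 1 110; 0 0 0 6 -2 1 110; 0 0 0 6 -2 1 110; 0 0 0 6 -2 2 110; 0 0 0 6 -2 2 110"

```text
time_s: 29.35
tool_pos: [0.4866, 0.3424, 0.1325]
tcp_rot: [0.758, 0.652, -0.002, -0.0]
ft_force: [0.4, 0.7, 1.0]
opening: 0.572
```

>>> play_rows:
  motion: "0 0 0 0 0 0 110; 0 0 0 0 0 0 110"

```text
time_s: 29.6
tool_pos: [0.4825, 0.3442, 0.127]
tcp_rot: [0.756, 0.655, -0.006, -0.001]
ft_force: [0.1, 0.1, -0.3]
opening: 0.568
```

Run:
```python
from h import *
go(.4830,.3574,.048,82)
```

```text
pos [0.4825 0.3442 0.127 ] heading 81.77 tilt z [-0.0111 -0.0067 -0.9999] F [ 0.1  0.1 -0.3] open 0.568 t 29.60
turn deg (tool) [-0.57  0.47 -0.23]
shift in final frame cm [ 1.32 -0.13  7.9 ]
shift cm (tool) [ 1.38 -0.06  7.89]
```

>>> play_rows:
  motion: "-0.6 0.5 -0.2 1.2 0 2.2 110; 0 0 0 0 0 1.5 110; 0 0 0 0 0 1 110; 0 0 0 0 0 0 110; 0 0 0 0 0 0 110"

```text
time_s: 30.22
tool_pos: [0.4861, 0.3516, 0.0791]
tcp_rot: [0.757, 0.654, 0.0, 0.001]
ft_force: [0.4, 0.3, 0.6]
opening: 0.569
```

Run:
```python
from h import *
go(.4830,.3574,.048,82)
```

```text
pos [0.4861 0.3516 0.0791] heading 81.61 tilt z [ 1.5e-03 -3.0e-04 -1.0e+00] F [0.4 0.3 0.6] open 0.569 t 30.23
turn deg (tool) [ 0.09  0.   -0.39]
shift in final frame cm [ 0.53 -0.39  3.11]
shift cm (tool) [ 0.53 -0.4   3.11]
```

>>> play_rows:
  motion: "0 0 -0.4 0.5 -0.4 1.3 110; 0 0 0 0 0 1.3 110; 0 0 0 0 0 0.3 110; 0 0 0 0 0 0 110; 0 0 0 0 0 0 110"

```text
time_s: 30.85
tool_pos: [0.4831, 0.3579, 0.0489]
tcp_rot: [0.754, 0.656, 0.001, 0.001]
ft_force: [0.4, 0.5, -0.3]
opening: 0.57
```

Run:
```python
from h import *
go(.4830,.3574,.048,82)
```

```text
pos [0.4831 0.3579 0.0489] heading 82.06 tilt z [ 2.6e-03  4.0e-04 -1.0e+00] F [ 0.4  0.5 -0.3] open 0.570 t 30.85
turn deg (tool) [ 0.15 -0.04  0.05]
shift in final frame cm [-0.05 -0.01  0.09]
shift cm (tool) [-0.05 -0.01  0.09]
```

>>> play_rows:
  motion: "0 0 0 0 0 0 255; 0 0 0 0 0 0 255; 0 0 0 0 0 0 255; 0 0 0 0 0 0 255"
  grip_force: 70

```text
time_s: 31.35
tool_pos: [0.4835, 0.358, 0.0496]
tcp_rot: [0.754, 0.656, 0.002, 0.001]
ft_force: [0.6, 0.2, -0.8]
opening: 0.361
```

>>> play_rows:
  motion: "0 0 0 0 0 -1.5 255; 0 0 0 0 0 -3 255; 0 0 0 0 0 -5 255; 0 0 0 0 0 -5 255; 0 0 0 0 0 0 255"

```text
time_s: 31.98
tool_pos: [0.4829, 0.3578, 0.2024]
tcp_rot: [0.754, 0.656, 0.002, 0.001]
ft_force: [0.1, 0.6, -0.3]
opening: 0.367
```

Run:
```python
from h import *
s=read_state(); f=grab_frame('wrist'); held(f,s)
go(.5344,.0020,.19,82)
```

```text
held top tool mm: x -0.7 y 0.3 r 17.5 z -27.7 mean [0.2 0.2] n 3662 world [0.483  0.358  0.2292]
pos [0.4816 0.3571 0.1994] heading 82.04 tilt z [ 4.e-04 -9.e-04 -1.e+00] F [ 0.7  0.3 -1.1] open 0.366 t 32.02
turn deg (tool) [0.03 0.04 0.04]
shift in final frame cm [-34.43  10.17   0.94]
shift cm (tool) [-34.43  10.14   0.97]
```

>>> play_rows:
  motion: "0 0 0 -5.7 1.7 0 255; 0 0 0 -5.7 1.7 0 255; 0 0 0 -5.7 1.7 0 255; 0 0 0 -5.7 1.7 0 255; 0 0 0 -5.7 1.7 0 255"

```text
time_s: 32.65
tool_pos: [0.5229, 0.058, 0.1923]
tcp_rot: [0.751, 0.66, -0.005, -0.003]
ft_force: [1.1, 0.5, -0.6]
opening: 0.366
```

>>> play_rows:
  motion: "0 0 0 -5.4 1.7 0 255; 0 0 0 0 0 0 255; 0 0 0 0 0 0 255; 0 0 0 0 0 0 255"

```text
time_s: 33.15
tool_pos: [0.5294, -0.0015, 0.1865]
tcp_rot: [0.753, 0.658, -0.008, -0.006]
ft_force: [0.1, -0.1, -1.3]
opening: 0.366
```

Run:
```python
from h import *
go(.5344,.0020,.115,82)
```

```text
pos [ 0.5294 -0.0015  0.1865] heading 82.26 tilt z [-2.070e-02 -9.000e-04 -9.998e-01] F [ 0.1 -0.1 -1.3] open 0.366 t 33.15
turn deg (tool) [-1.17  0.21  0.26]
shift in final frame cm [0.42 0.45 7.15]
shift cm (tool) [0.44 0.6  7.14]
```

>>> play_rows:
  motion: "-1.1 0.2 0.3 0.2 0.5 3 255; 0 0 0 0 0 2.5 255; 0 0 0 0 0 1.5 255; 0 0 0 0 0 0 255; 0 0 0 0 0 0 255"

```text
time_s: 33.78
tool_pos: [0.5344, 0.0052, 0.1156]
tcp_rot: [0.752, 0.659, 0.001, 0.0]
ft_force: [0.2, -0.4, -0.7]
opening: 0.365
```

Run:
```python
from h import *
go(.5344,.0020,.068,82)
```

```text
pos [0.5344 0.0052 0.1156] heading 82.45 tilt z [ 1.2e-03  4.0e-04 -1.0e+00] F [ 0.2 -0.4 -0.7] open 0.365 t 33.77
turn deg (tool) [ 0.06 -0.03  0.45]
shift in final frame cm [-0.32  0.04  4.76]
shift cm (tool) [-0.32  0.04  4.76]
```

>>> play_rows:
  motion: "0 0 0.4 -0.3 0 0 255; 0 0 0 0 0 0 255; 0 0 0 0 0 1 255; 0 0 0 0 0 1 255; 0 0 0 0 0 0 255"

```text
time_s: 34.4
tool_pos: [0.5354, 0.0017, 0.0965]
tcp_rot: [0.755, 0.656, 0.002, 0.002]
ft_force: [-0.2, 0.1, -1.9]
opening: 0.361
```

Run:
```python
from h import *
go(.5344,.0020,.068,82)
```

```text
pos [0.5354 0.0017 0.0965] heading 82.00 tilt z [ 4.9e-03 -1.0e-04 -1.0e+00] F [-0.2  0.1 -1.9] open 0.361 t 34.40
turn deg (tool) [ 0.28 -0.03  0.  ]
shift in final frame cm [ 0.02 -0.1   2.85]
shift cm (tool) [ 0.01 -0.12  2.85]
```

>>> play_rows:
  motion: "0.2 0 0 0 -0.1 1 255; 0 0 0 0 0 1 255; 0 0 0 0 0 0.7 255; 0 0 0 0 0 0 255; 0 0 0 0 0 0.3 255"

```text
time_s: 35.02
tool_pos: [0.5349, 0.0025, 0.0648]
tcp_rot: [0.755, 0.656, 0.001, -0.0]
ft_force: [-2.7, 1.5, 7.0]
opening: 0.365
```

>>> play_rows:
  motion: "0 0 0 0 0 0.3 255; 0 0 0 0 0 0.3 255; 0 0 0 0 0 0.3 255"

```text
time_s: 35.4
tool_pos: [0.535, 0.0026, 0.0611]
tcp_rot: [0.755, 0.656, -0.0, -0.001]
ft_force: [-6.4, 1.4, 11.0]
opening: 0.365
```

>>> play_rows:
  motion: "0 0 0 0 0 0.3 255; 0 0 0 0 0 0.3 255; 0 0 0 0 0 0.3 255"

```text
time_s: 35.78
tool_pos: [0.5351, 0.0026, 0.0577]
tcp_rot: [0.754, 0.656, -0.001, -0.002]
ft_force: [-5.6, 1.2, 9.6]
opening: 0.367
```

>>> play_rows:
  motion: "0 0 0 0 0 0.3 255; 0 0 0 0 0 0.3 255; 0 0 0 0 0 0.3 255"

```text
time_s: 36.15
tool_pos: [0.5353, 0.0025, 0.0575]
tcp_rot: [0.754, 0.657, -0.003, -0.004]
ft_force: [-10.8, 1.9, 17.0]
opening: 0.365
```

>>> play_rows:
  motion: "-0.4 0 0 0 0 0.5 255; 0 0 0 0 0 0.6 255"

```text
time_s: 36.4
tool_pos: [0.5356, 0.0026, 0.0569]
tcp_rot: [0.754, 0.657, -0.004, -0.003]
ft_force: [-21.1, 2.2, 38.3]
opening: 0.367
```

>>> play_rows:
  motion: "0 0 0 0 0 0 255; 0 0 0 0 0 0 110; 0 0 0 0 0 0 110; 0 0 0 0 0 -2 110; 0 0 0 0 0 -4 110"

```text
time_s: 37.02
tool_pos: [0.5338, 0.0024, 0.1169]
tcp_rot: [0.754, 0.657, -0.006, -0.005]
ft_force: [1.4, 0.8, 0.4]
opening: 0.569
```

>>> play_rows:
  motion: "0 0 0 0 0 -5 110; 0 0 0 0 0 -3 110; 0 0 0 0 0 0 110"

```text
time_s: 37.4
tool_pos: [0.5382, 0.0019, 0.2078]
tcp_rot: [0.754, 0.657, -0.003, -0.0]
ft_force: [0.1, 0.1, -0.3]
opening: 0.57
```

Run:
```python
from caps import *
s=read_state(); f=grab_frame('wrist'); save(f,'w12'); caps(f,wcloud(f,s))
f=grab_frame('side'); save(f,'s12'); cv2.imwrite('pics/s12z.png',cv2.resize(f['color'][170:290,230:390],None,fx=5,fy=5)[...,::-1])
go(.4832,.3575,.13,82)
```

```text
[616.  20.] 243 top 0.1049 0.1039 [0.8986 0.1686 0.1039] (0.8991, 0.1694, 12.2)
[321.  50.] 1130 top 0.0848 0.0839 [0.5523 0.1272 0.0839] (0.5525, 0.1276, 16.5)
[593.  48.] 648 top 0.1049 0.1041 [0.8429 0.1291 0.1041] (0.8447, 0.1286, 29.8)
[607.  85.] 299 top 0.1049 0.1041 [0.8624 0.0894 0.1041] (0.8636, 0.0887, 12.1)
[321.  95.] 1053 top 0.0851 0.0842 [0.5466 0.0882 0.0842] (0.5465, 0.0883, 16.1)
[589. 120.] 334 top 0.1049 0.1041 [0.8268 0.0497 0.104 ] (0.8279, 0.0498, 12.1)
[624. 120.] 249 top 0.1048 0.1041 [0.8981 0.0496 0.104 ] (0.8999, 0.0504, 12.9)
[321. 149.] 1072 top 0.0855 0.0847 [0.5403 0.0415 0.0847] (0.5404, 0.0412, 16.4)
[607. 155.] 280 top 0.1049 0.1041 [0.8624 0.0101 0.1041] (0.8637, 0.01, 11.9)
[321. 191.] 1102 top 0.0858 0.085 [0.5346 0.0024 0.085 ] (0.5344, 0.002, 16.5)
[611. 186.] 494 top 0.1049 0.1042 [ 0.8785 -0.0294  0.1041] (0.8805, -0.0327, 28.8)
[576. 255.] 254 top 0.1049 0.1042 [ 0.8268 -0.1088  0.1042] (0.8281, -0.1098, 12.7)
[595. 273.] 393 top 0.1047 0.104 [ 0.8783 -0.1485  0.104 ] (0.8807, -0.1496, 28.6)
pos [0.5364 0.0021 0.204 ] heading 82.15 tilt z [-0.0104 -0.002  -0.9999] F [-0.1 -1.1 -0.7] open 0.573 t 37.50
turn deg (tool) [-0.57  0.2   0.15]
shift in final frame cm [ 34.45 -10.21   7.4 ]
shift cm (tool) [ 34.5  -10.05   7.38]
```

View pics/s12.png

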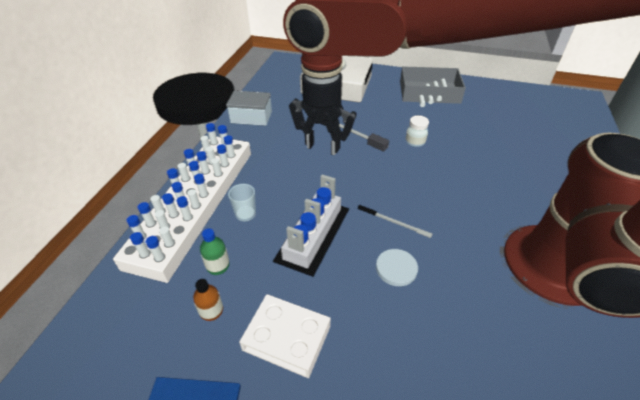

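View pics/s12z.png

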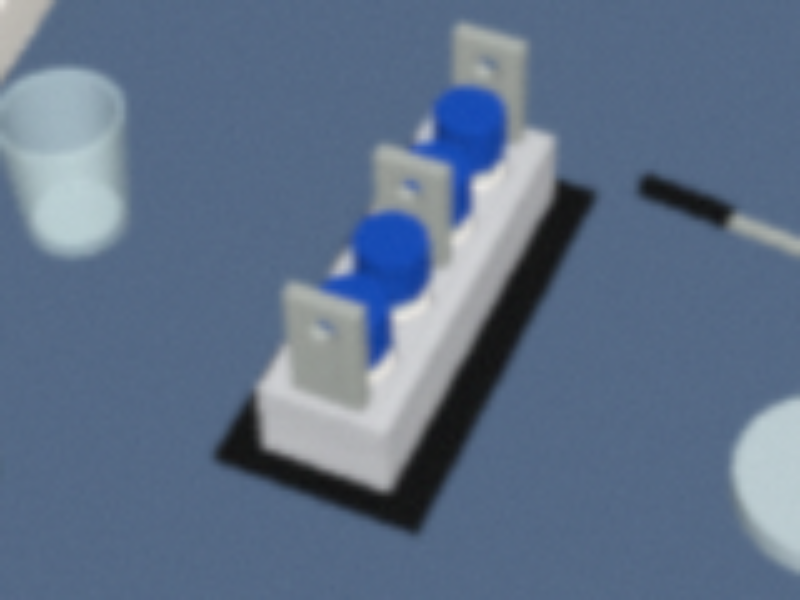

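All four vessels stand in the block. Cap tops read 0.0839, 0.0842, 0.0847 and 0.0850 from well3 to well0. The last two are up to 1 mm high, so I tap them with closed fingers.

>>> play_rows:
  motion: "-0.5 0.2 0 0 -0.1 3 255; 0 0 0 0 0 3 255; 0 0 0 0 0 3 255; 0 0 0 0 0 1 255; 0 0 0 0 0 0 255"
  grip_force: 40

```text
time_s: 38.12
tool_pos: [0.5299, 0.0028, 0.0941]
tcp_rot: [0.754, 0.657, -0.004, -0.005]
ft_force: [-0.6, 0.1, 0.1]
opening: 0.003
```

Run:
```python
from h import *
go(.5346,.0022,.085,82)
```

```text
pos [0.5299 0.0028 0.0941] heading 82.14 tilt z [-0.013   0.0018 -0.9999] F [-0.6  0.1  0.1] open 0.003 t 38.12
turn deg (tool) [-0.75  0.    0.14]
shift in final frame cm [0.01 0.48 0.91]
shift cm (tool) [0.01 0.49 0.91]
```

>>> play_rows:
  motion: "-0.7 0 0 0 0.5 0.2 255; 0 0 0 0 0 0 255; 0 0 0 0 0 0.5 255; 0 0 0 0 0 0.3 255"

```text
time_s: 38.62
tool_pos: [0.5376, 0.0017, 0.0871]
tcp_rot: [0.754, 0.657, 0.002, 0.002]
ft_force: [0.3, -1.2, 1.2]
opening: 0.0
```

>>> play_rows:
  motion: "0 0 0 0 0 0.3 255; 0 0 0 0 0 0.3 255"

```text
time_s: 38.88
tool_pos: [0.539, 0.0016, 0.0838]
tcp_rot: [0.754, 0.657, 0.003, 0.003]
ft_force: [-7.0, 1.1, 19.7]
opening: 0.002
```

>>> play_rows:
  motion: "0 0 0 0 0 0.3 255; 0 0 0 0 0 0.3 255"

```text
time_s: 39.12
tool_pos: [0.5397, 0.0016, 0.0838]
tcp_rot: [0.754, 0.657, 0.002, 0.002]
ft_force: [-9.8, 0.9, 17.4]
opening: -0.001
```

>>> play_rows:
  motion: "0 0 0 0 -0.4 -0.3 255; 0 0 0 0 0 0.3 255; 0 0 0 0 0 0.4 255; 0 0 0 0 0 0.5 255"

```text
time_s: 39.62
tool_pos: [0.5385, 0.0019, 0.0834]
tcp_rot: [0.754, 0.657, 0.003, 0.003]
ft_force: [-16.5, 1.0, 36.7]
opening: -0.001
```

>>> play_rows:
  motion: "0 0 0 0 0 -3 255; 0 0 0 0 0 -4 255; 0 0 0 0 0 -4 255; 0 0 0 0 0 0 255"

```text
time_s: 40.12
tool_pos: [0.5371, 0.0021, 0.1944]
tcp_rot: [0.754, 0.657, 0.002, 0.003]
ft_force: [0.4, 0.3, 0.3]
opening: -0.001
```

Run:
```python
from caps import *
s=read_state(); f=grab_frame('wrist'); save(f,'w13'); w=wcloud(f,s);caps(f,w)
go(.5402,.0414,.095,82)
# block-top plane
k=(w[...,2]>.044)&(w[...,2]<.052)&(w[...,0]>.5)&(w[...,0]<.59)&(w[...,1]>-.03)&(w[...,1]<.17)
p=w[k]
for y0 in np.arange(-.03,.17,.02):
    q=p[(p[:,1]>y0)&(p[:,1]<y0+.02)]
    if len(q)>20: print(y0.round(2),len(q),np.median(q[:,2]).round(4))
cv2.imwrite('pics/w13z.png',cv2.resize(f['color'][10:250,270:380],None,fx=2.4*1,fy=2.4,interpolation=cv2.INTER_CUBIC)[...,::-1])
```

```text
[321.  48.] 1268 top 0.0848 0.0839 [0.5523 0.1272 0.0839] (0.5525, 0.1274, 16.4)
[599.  47.] 660 top 0.105 0.1043 [0.8424 0.129  0.1042] (0.8453, 0.1297, 29.3)
[321.  94.] 1163 top 0.0852 0.0843 [0.5466 0.0882 0.0843] (0.5466, 0.0881, 16.1)
[596. 121.] 350 top 0.105 0.1043 [0.8268 0.0499 0.1042] (0.8274, 0.05, 11.8)
[321. 152.] 1179 top 0.0855 0.0847 [0.5402 0.0414 0.0847] (0.5405, 0.0414, 16.4)
[320. 196.] 1208 top 0.085 0.0842 [0.5343 0.0025 0.0842] (0.5342, 0.0021, 16.5)
[581. 259.] 259 top 0.1049 0.1043 [ 0.8264 -0.1088  0.1042] (0.8281, -0.1094, 11.9)
[600. 277.] 394 top 0.1048 0.1042 [ 0.8782 -0.1481  0.104 ] (0.8801, -0.1484, 28.9)
pos [0.5357 0.0023 0.1918] heading 82.19 tilt z [ 1.6e-03 -8.0e-04 -1.0e+00] F [-0.4 -0.3 -1. ] open -0.002 t 40.17
turn deg (tool) [0.1  0.03 0.19]
shift in final frame cm [ 3.93 -0.1   9.68]
shift cm (tool) [ 3.94 -0.1   9.68]
-0.03 488 0.0486
-0.01 546 0.0484
0.01 822 0.0484
0.03 584 0.0484
0.05 681 0.0484
0.07 756 0.0484
0.09 766 0.0484
0.11 837 0.0483
0.13 585 0.0484
0.15 304 0.0484
```

View pics/w13z.png

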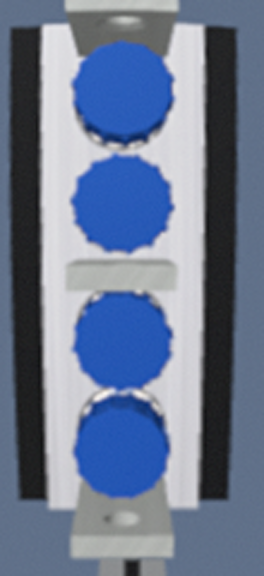

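Well0 dropped 0.8 mm, so the taps work. The others get the same, starting with well1.

>>> play_rows:
  motion: "0 0 0.2 3.9 -0.1 2 255; 0 0 0 0 0 3 255; 0 0 0 0 0 3 255; 0 0 0 0 0 1 255; 0 0 0 0 0 0 255"

```text
time_s: 40.8
tool_pos: [0.5349, 0.0423, 0.09]
tcp_rot: [0.755, 0.656, -0.004, -0.004]
ft_force: [1.0, -1.3, 0.4]
opening: -0.002
```

Run:
```python
from h import *
go(.5402,.0414,.085,82)
```

```text
pos [0.5349 0.0423 0.09  ] heading 81.95 tilt z [-0.0116 -0.     -0.9999] F [ 1.  -1.3  0.4] open -0.002 t 40.80
turn deg (tool) [-0.66  0.09 -0.05]
shift in final frame cm [-0.01  0.54  0.5 ]
shift cm (tool) [-0.01  0.54  0.49]
```

>>> play_rows:
  motion: "-0.6 0 0 0 0.3 -0.1 255; 0 0 0 0 0 0 255; 0 0 0 0 0 0.4 255; 0 0 0 0 0 0.4 255; 0 0 0 0 0 0.3 255"

```text
time_s: 41.42
tool_pos: [0.541, 0.0413, 0.0837]
tcp_rot: [0.755, 0.655, 0.002, 0.003]
ft_force: [-2.7, 0.2, 10.8]
opening: 0.005
```

>>> play_rows:
  motion: "0 0 0 0 0 0.4 255; 0 0 0 0 -0.2 0.5 255; 0 0 0 0 0 0.6 255"

```text
time_s: 41.8
tool_pos: [0.5433, 0.0414, 0.0834]
tcp_rot: [0.755, 0.656, 0.002, 0.004]
ft_force: [-18.1, 0.2, 34.6]
opening: -0.002
```

>>> play_rows:
  motion: "0 0 0 0 -0.1 0.6 255; 0 0 0 0 0 0.6 255"

```text
time_s: 42.05
tool_pos: [0.5434, 0.0414, 0.0834]
tcp_rot: [0.754, 0.656, 0.001, 0.003]
ft_force: [-19.5, 0.7, 34.3]
opening: 0.001
```

Well1 now sits firm at 0.0834. Well2 (+4.8 cm) and well3 (+4 cm) follow.

>>> play_rows:
  motion: "0 0 0 0 -0.2 -2 255; 0 0 0 2.4 -0.1 -2.5 255; 0 0 0 2.4 0 0 255; 0 0 0 0 0 0 255; 0 0 0 0 0 0 255"

```text
time_s: 42.68
tool_pos: [0.5477, 0.0901, 0.1313]
tcp_rot: [0.755, 0.656, 0.001, 0.004]
ft_force: [0.2, 0.1, 0.0]
opening: -0.002
```

Run:
```python
from caps import *
go(.5466,.0887,.090,82)
s=read_state(); f=grab_frame('wrist'); w=wcloud(f,s);caps(f,w)
```

```text
pos [0.5477 0.0901 0.1313] heading 82.00 tilt z [ 0.0077 -0.0046 -1.    ] F [0.2 0.1 0. ] open -0.002 t 42.67
turn deg (tool) [0.48 0.2  0.  ]
shift in final frame cm [-0.16 -0.09  4.13]
shift cm (tool) [-0.14 -0.12  4.13]
[559.  29.] 997 top 0.1159 0.1152 [0.7191 0.2087 0.1151] (0.72, 0.2092, 12.3)
[632. 137.] 350 top 0.1048 0.1041 [0.8216 0.1298 0.1041] (0.8258, 0.1299, 11.1)
[322. 192.] 4088 top 0.0849 0.0841 [0.5499 0.112  0.0841] (0.5475, 0.1102, 34.9)
[625. 222.] 402 top 0.1049 0.1043 [0.8261 0.0509 0.1041] (0.8269, 0.0499, 12.1)
[634. 251.] 246 top 0.1046 0.1041 [0.8583 0.0105 0.1039] (0.8624, 0.0103, 11.3)
[628. 281.] 334 top 0.1047 0.1042 [ 0.863  -0.0281  0.104 ] (0.8706, -0.0291, 19.3)
[597. 321.] 275 top 0.1049 0.1043 [ 0.826  -0.0676  0.1042] (0.8274, -0.0692, 11.9)
[324. 332.] 222 top 0.085 0.0843 [ 0.535  -0.0025  0.0843] (0.5329, -0.0017, 12.8)
[597. 353.] 693 top 0.1048 0.1042 [ 0.8572 -0.1319  0.1041] (0.8613, -0.133, 52.3)
```

>>> play_rows:
  motion: "0.4 0.2 0 0 -0.1 2 255; 0 0 0 0 0 2 255; 0 0 0 0 0 0.4 255; 0 0 0 0 0 0.4 255; 0 0 0 0 -0.1 0.4 255"

```text
time_s: 43.35
tool_pos: [0.5465, 0.0884, 0.0832]
tcp_rot: [0.756, 0.655, -0.001, -0.001]
ft_force: [-9.8, -0.4, 23.5]
opening: 0.001
```

>>> play_rows:
  motion: "0 0 0 0 -0.1 0.4 255; 0 0 0 0 0 0.5 255; 0 0 0 0 0 0.6 255"

```text
time_s: 43.72
tool_pos: [0.5474, 0.0885, 0.0831]
tcp_rot: [0.756, 0.655, -0.002, -0.003]
ft_force: [-19.1, -0.9, 37.0]
opening: 0.003
```

>>> play_rows:
  motion: "0 0 0 0 -0.2 -2 255; 0 0 0 2 -0.1 -2 255; 0 0 0 2 0 0 255; 0 0 0 0 0 0 255; 0 0 0 0 0 0 255"

```text
time_s: 44.35
tool_pos: [0.5496, 0.1283, 0.122]
tcp_rot: [0.756, 0.654, -0.003, -0.004]
ft_force: [0.1, 0.0, -0.0]
opening: 0.002
```

Run:
```python
from caps import *
go(.5523,.1280,.090,82)
```

```text
pos [0.5496 0.1283 0.122 ] heading 81.69 tilt z [-0.0099  0.0011 -1.    ] F [ 0.1  0.  -0. ] open 0.002 t 44.35
turn deg (tool) [-0.57  0.02 -0.31]
shift in final frame cm [0.01 0.28 3.2 ]
shift cm (tool) [0.02 0.31 3.2 ]
```

>>> play_rows:
  motion: "-0.5 0 0 0 0.2 1.5 255; 0 0 0 0 0 1.5 255; 0 0 0 0 0 0.5 255; 0 0 0 0 0 0.4 255; 0 0 0 0 -0.1 0.4 255"

```text
time_s: 44.98
tool_pos: [0.5508, 0.127, 0.0832]
tcp_rot: [0.757, 0.654, -0.003, -0.001]
ft_force: [-10.8, -1.5, 22.5]
opening: -0.002
```

>>> play_rows:
  motion: "0 0 0 0 0 0.4 255; 0 0 0 0 0 0.5 255"

```text
time_s: 45.22
tool_pos: [0.5513, 0.1269, 0.0832]
tcp_rot: [0.757, 0.654, -0.004, -0.002]
ft_force: [-15.1, -1.9, 31.2]
opening: 0.0
```

>>> play_rows:
  motion: "0 0 0 0 -0.2 -3 255; 0 0 0 -2 0 -6 110; 0 0 0 -5.5 0 -6 110; 0 0 0 -5.5 0 0 110; 0 0 0 -5 0 0 110"

```text
time_s: 45.85
tool_pos: [0.5263, -0.0415, 0.2247]
tcp_rot: [0.755, 0.656, -0.005, -0.002]
ft_force: [-0.1, -0.2, -0.1]
opening: 0.57
```

>>> play_rows:
  motion: "0 0 0 0 0 0 110; 0 0 0 0 0 0 110"

```text
time_s: 46.1
tool_pos: [0.5259, -0.0442, 0.2242]
tcp_rot: [0.757, 0.654, -0.005, -0.002]
ft_force: [-0.0, 0.6, -0.3]
opening: 0.57
```

Run:
```python
from caps import *
go(.5523,-.03,.25,82)
s=read_state(); f=grab_frame('wrist'); save(f,'w14'); w=wcloud(f,s);caps(f,w); np.savez('w14.npz',w=w,c=f['color'])
```

```text
pos [ 0.5259 -0.0442  0.2242] heading 81.67 tilt z [-0.0097 -0.004  -0.9999] F [-0.   0.6 -0.3] open 0.570 t 46.10
turn deg (tool) [-0.52  0.3  -0.34]
shift in final frame cm [ 1.77  2.42 -2.58]
shift cm (tool) [ 1.77  2.38 -2.61]
[327.  29.] 1700 top 0.0847 0.0837 [0.5485 0.1019 0.0837] (0.549, 0.104, 31.3)
[585.   9.] 553 top 0.1051 0.1042 [0.8447 0.1282 0.1042] (0.846, 0.127, 30.0)
[600.  44.] 270 top 0.1051 0.1043 [0.8627 0.0894 0.1043] (0.863, 0.0896, 12.1)
[585.  76.] 307 top 0.1051 0.1043 [0.827  0.0493 0.1043] (0.8275, 0.0494, 11.6)
[620.  79.] 236 top 0.1052 0.1042 [0.8983 0.0494 0.1043] (0.8989, 0.0498, 11.8)
[327.  96.] 928 top 0.085 0.084 [0.5397 0.0408 0.084 ] (0.5396, 0.0409, 16.0)
[605. 111.] 273 top 0.1049 0.1042 [0.8626 0.0098 0.1042] (0.8634, 0.0105, 11.9)
[327. 139.] 938 top 0.0852 0.0842 [0.5342 0.0016 0.0842] (0.534, 0.0016, 16.3)
[612. 144.] 488 top 0.1048 0.1042 [ 0.8783 -0.0298  0.1041] (0.8812, -0.0304, 29.5)
[582. 212.] 254 top 0.105 0.1043 [ 0.8269 -0.1092  0.1042] (0.8272, -0.1094, 11.7)
[602. 234.] 398 top 0.105 0.1042 [ 0.8783 -0.1489  0.1041] (0.8815, -0.1499, 30.3)
```

View pics/w14.png

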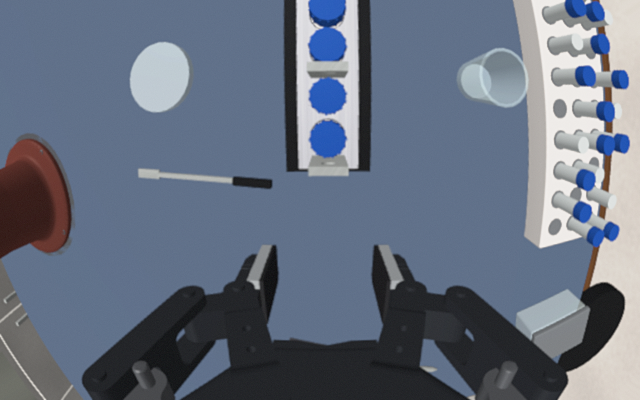

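Cap tops now read 0.0837 to 0.0842, including a bias of about 0.4 mm, so all four are locked. Next, turn to the rod.

>>> play_rows:
  motion: "0 0 10.5 0 0 0 110; 0 0 10.5 0 0 0 110; 0 0 10.5 0 0 0 110; 0 0 10.5 0 0 0 110; 0 0 10.5 0 0 0 110"

```text
time_s: 46.78
tool_pos: [0.5259, -0.0371, 0.221]
tcp_rot: [0.97, 0.243, -0.007, -0.001]
ft_force: [-1.0, -0.2, 0.0]
opening: 0.57
```

>>> play_rows:
  motion: "0 0 10.5 0 0 0 110; 0 0 10.5 0 0 0 110; 0 0 10.5 0 0 0 110; 0 0 10.5 0 0 0 110; 0 0 8 0 0 0 110"

```text
time_s: 47.4
tool_pos: [0.5258, -0.0294, 0.2178]
tcp_rot: [0.98, -0.199, -0.009, 0.002]
ft_force: [-0.0, 0.1, 0.1]
opening: 0.568
```

Run:
```python
from h import *
go(.437,-.29,.25,-23)
f=grab_frame('side'); w=cloud(f); save(f,'s15')
a,b,e,g=(310,110,410,165); p=w[b:g,a:e].reshape(-1,3); h=p[(p[:,2]>.021)&(p[:,2]<.035)]; r=p[(p[:,2]>.008)&(p[:,2]<.035)]
print(np.nanmedian(h,0),r[r[:,0].argmax()])
```

```text
pos [ 0.5258 -0.0294  0.2178] heading -22.98 tilt z [-1.940e-02 -1.000e-04 -9.998e-01] F [-0.   0.1  0.1] open 0.568 t 47.40
turn deg (tool) [0.44 1.02 0.02]
shift in final frame cm [ 2.01 27.46 -3.22]
shift cm (tool) [ 1.95 27.48 -3.04]
[ 0.44824778 -0.31649647  0.02614255] [ 0.61774196 -0.38383251  0.01522741]
```

View pics/s15.png

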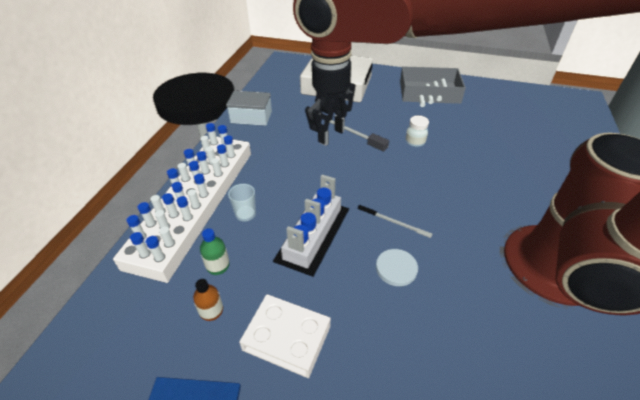

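>>> play_rows:
  motion: "0.4 1 0 0.5 5.5 -0.6 110; 0 0 0 0.5 5.5 -0.6 110; 0 0 0 0.5 5.5 -0.6 110; 0 0 0 0.5 5.5 -0.6 110; 0 0 0 0 4.5 -0.6 110"

```text
time_s: 48.08
tool_pos: [0.4431, -0.2803, 0.2462]
tcp_rot: [0.982, -0.187, -0.001, -0.001]
ft_force: [0.1, -0.0, 0.4]
opening: 0.571
```

>>> play_rows:
  motion: "0 0 0 0 0 0 110; 0 0 0 0 0 0 110"

```text
time_s: 48.32
tool_pos: [0.4432, -0.281, 0.2459]
tcp_rot: [0.983, -0.186, -0.002, -0.001]
ft_force: [1.0, -0.1, -0.2]
opening: 0.572
```

Run:
```python
from h import *
go(.448,-.31,.25,-23)
s=read_state(); f=grab_frame('wrist'); save(f,'w15'); w=wcloud(f,s); np.savez('w15.npz',w=w,c=f['color'])
```

```text
pos [ 0.4432 -0.281   0.2459] heading -21.46 tilt z [-0.0026  0.0026 -1.    ] F [ 1.  -0.1 -0.2] open 0.572 t 48.33
turn deg (tool) [-0.08  0.19  1.54]
shift in final frame cm [ 1.58  2.48 -0.41]
shift cm (tool) [ 1.51  2.52 -0.42]
```

View pics/w15.png

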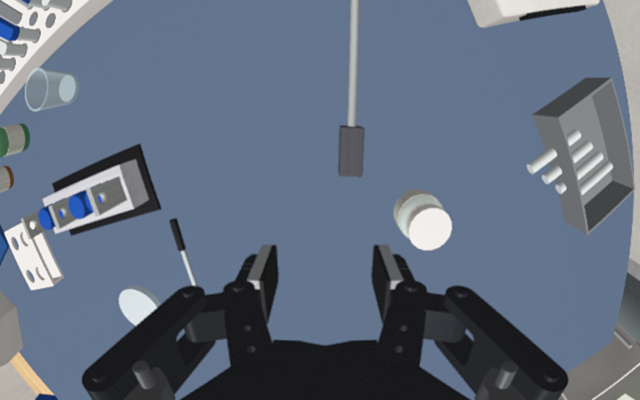

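```bash
cat > rod.py <<'E'
from h import *
def rod(w,c):
    z=w[...,2]; m=np.isfinite(z)&(w[...,0]>.38)&(w[...,0]<.72)&(w[...,1]>-.45)&(w[...,1]<-.2)
    dark=c.max(-1)<100
    h=w[m&(z>.024)&(z<.035)&dark]
    r=w[m&(z>.011)&(z<.024)&(c.min(-1)>110)]
    rect=cv2.minAreaRect((h[:,:2]*1e3).astype(np.float32))
    print('handle n',len(h),'z',np.median(h[:,2]).round(4),'rect',rect)
    v=cv2.fitLine(r[:,:2].astype(np.float32),cv2.DIST_HUBER,0,.001,.001).ravel()
    print('rod n',len(r),'z',np.median(r[:,2]).round(4),'dir deg',np.degrees(np.arctan2(v[1],v[0])),'pt',v[2:], 'ext',r.min(0).round(4),r.max(0).round(4))
if __name__=='__main__':
    d=np.load('w15.npz'); rod(d['w'],d['c'])
E
python3 rod.py
```

```text
handle n 1118 z 0.0283 rect ((455.1270446777344, -318.69647216796875), (27.09292221069336, 58.45426940917969), 67.26216888427734)
rod n 1038 z 0.0184 dir deg -22.89663 pt [ 0.55331635 -0.35999703] ext [ 0.4806 -0.3948  0.0135] [ 0.6291 -0.3267  0.022 ]
```

The rod was indeed knocked: the handle, at px (351,150), is now at (0.455,-0.319), heading −22.9°. I approach and grip it 8 mm ahead of the handle's centre.

Run:
```python
from h import *
go(.4625,-.3218,.10,-22.9)
```

```text
pos [ 0.4432 -0.2808  0.2459] heading -21.44 tilt z [-0.0026  0.0024 -1.    ] F [ 0.  -0.3  0.2] open 0.566 t 48.38
turn deg (tool) [-0.07  0.19  1.46]
shift in final frame cm [ 3.37  3.03 14.59]
shift cm (tool) [ 3.34  3.13 14.58]
```

>>> play_rows:
  motion: "0 0.2 1.5 3.3 3.1 4 110; 0 0 0 0 0 4 110; 0 0 0 0 0 4 110; 0 0 0 0 0 2 110; 0 0 0 0 0 0 110"

```text
time_s: 49.0
tool_pos: [0.4682, -0.3156, 0.1022]
tcp_rot: [0.981, -0.192, 0.001, -0.001]
ft_force: [0.5, -0.2, 0.5]
opening: 0.568
```

Run:
```python
from rod import *
go(.4625,-.3218,.006,-22.9)
s=read_state(); f=grab_frame('wrist'); save(f,'w16'); w=wcloud(f,s); rod(w,f['color'])
```

```text
pos [ 0.4682 -0.3156  0.1022] heading -22.09 tilt z [ 0.0028  0.001  -1.    ] F [ 0.5 -0.2  0.5] open 0.568 t 49.00
turn deg (tool) [-0.11 -0.13  0.81]
shift in final frame cm [-0.28  0.8   9.62]
shift cm (tool) [-0.31  0.81  9.62]
handle n 2592 z 0.0284 rect ((455.0491943359375, -318.9811096191406), (26.890071868896484, 58.77956008911133), 67.53816986083984)
rod n 2443 z 0.0185 dir deg -23.04729 pt [ 0.5463756 -0.3570801] ext [ 0.4809 -0.3896  0.0132] [ 0.6136 -0.3261  0.0211]
```

View pics/w16.png

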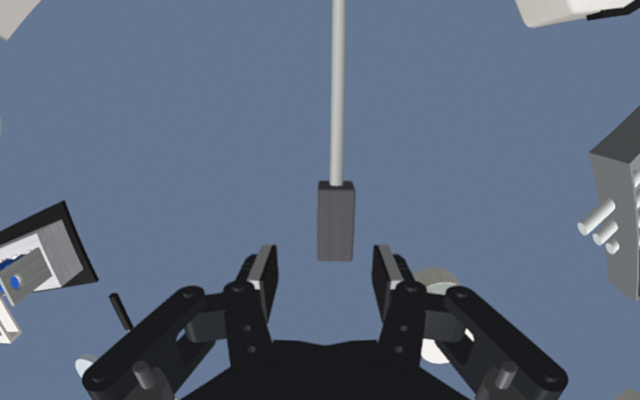

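>>> play_rows:
  motion: "0 0 0.8 -0.3 0.8 3 110; 0 0 0 0 0 2 110; 0 0 0 0 0 1 110; 0 0 0 0 0 0 110; 0 0 0 0 0 0 110"

```text
time_s: 49.68
tool_pos: [0.4685, -0.3236, 0.0485]
tcp_rot: [0.981, -0.196, 0.007, 0.002]
ft_force: [0.1, -0.6, -0.2]
opening: 0.568
```

Run:
```python
from rod import *
go(.4625,-.3218,.006,-22.9)
```

```text
pos [ 0.4685 -0.3236  0.0485] heading -22.64 tilt z [ 0.0131 -0.0075 -0.9999] F [ 0.1 -0.6 -0.2] open 0.568 t 49.67
turn deg (tool) [ 0.11 -0.86  0.26]
shift in final frame cm [-0.62  0.07  4.25]
shift cm (tool) [-0.68  0.05  4.24]
```

>>> play_rows:
  motion: "0.1 -0.9 0.3 -0.6 0 2 110; 0 0 0 0 0 1.3 110; 0 0 0 0 0 0.5 110; 0 0 0 0 0 0 110; 0 0 0 0 0 0 110"

```text
time_s: 50.3
tool_pos: [0.4631, -0.3216, 0.0084]
tcp_rot: [0.98, -0.199, -0.0, 0.0]
ft_force: [0.8, -0.4, 0.6]
opening: 0.565
```

Run:
```python
from rod import *
go(.4625,-.3218,.006,-22.9)
```

```text
pos [ 0.4631 -0.3216  0.0084] heading -22.97 tilt z [-1.e-03  1.e-04 -1.e+00] F [ 0.8 -0.4  0.6] open 0.565 t 50.30
turn deg (tool) [ 0.02  0.05 -0.07]
shift in final frame cm [-0.05  0.04  0.24]
shift cm (tool) [-0.05  0.04  0.24]
```

>>> play_rows:
  motion: "0 0 0 0 0 0.5 110; 0 0 0 0 0 0 110; 0 0 0 0 0 0 110"

```text
time_s: 50.68
tool_pos: [0.4637, -0.3221, 0.0039]
tcp_rot: [0.98, -0.199, 0.0, 0.0]
ft_force: [0.6, 0.1, 0.7]
opening: 0.568
```

>>> play_rows:
  motion: "0 0 0 0 0 0 255; 0 0 0 0 0 0 255; 0 0 0 0 0 0 255; 0 0 0 0 0 0 255; 0 0 0 0 0 0 255"
  grip_force: 90

```text
time_s: 51.3
tool_pos: [0.464, -0.3224, 0.0045]
tcp_rot: [0.98, -0.199, 0.001, 0.001]
ft_force: [1.1, -0.5, 0.3]
opening: 0.312
```

>>> play_rows:
  motion: "0 0 0 0 0 -1 255; 0 0 0 0 0 -3 255; 0 0 0 0 0 -5 255; 0 0 0 0 0 -4 255; 0 0 0 0 0 0 255"

```text
time_s: 51.92
tool_pos: [0.4623, -0.3207, 0.1372]
tcp_rot: [0.98, -0.199, -0.001, -0.001]
ft_force: [0.1, 0.5, -1.9]
opening: 0.31
```

Run:
```python
from rod import *
go(.4625,-.3218,.006,-22.9)
s=read_state(); f=grab_frame('wrist'); save(f,'w17'); np.savez('w17.npz',c=f['color'],w=wcloud(f,s),p=s['tool_pos'],q=s['tcp_rot'])
```

```text
pos [ 0.4623 -0.3207  0.1372] heading -22.97 tilt z [-0.0025  0.0017 -1.    ] F [ 0.1  0.5 -1.9] open 0.310 t 51.92
turn deg (tool) [-0.03  0.17 -0.07]
shift in final frame cm [ 0.06  0.09 13.12]
shift cm (tool) [ 0.1   0.1  13.12]
```

View pics/w17.png

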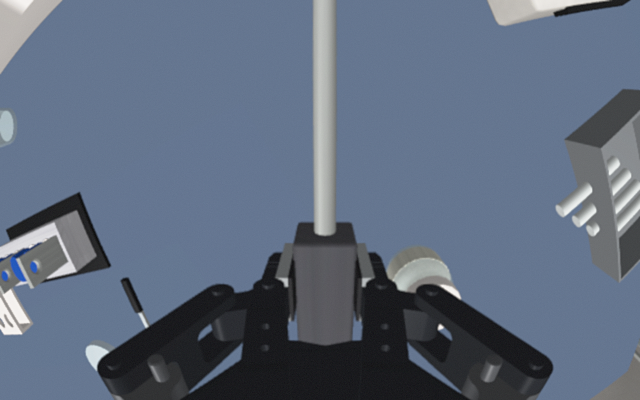

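The handle is held centred at px (325,285) with the rod straight ahead. Now I measure the rod's axis in tool axes.

```bash
cat > axis.py <<'E'
from h import *
def axis(f,s):
    w=wcloud(f,s); c=f['color']; T=R.from_quat(s['tcp_rot']).as_matrix(); t=(w-np.array(s['tool_pos']))@T
    m=np.isfinite(t[...,2])&(t[...,2]<.012)&(t[...,2]>-.035)&(np.abs(t[...,1])<.02)&(t[...,0]>.03)&(t[...,0]<.2)
    r=t[m]
    hx=np.isfinite(t[...,2])&(c.max(-1)<110)&(np.abs(t[...,1])<.012)&(t[...,0]>-.04)&(t[...,0]<.04)&(t[...,2]<-.01)&(t[...,2]>-.04)
    h=t[hx]; print('handle top z mm',np.median(h[:,2])*1e3,'front x',np.percentile(h[:,0],99)*1e3)
    rows=[]
    for x0 in np.arange(.03,.2,.01):
        q=r[(r[:,0]>x0)&(r[:,0]<x0+.01)]
        if len(q)>15: rows.append((x0+.005,(np.percentile(q[:,1],2)+np.percentile(q[:,1],98))/2,np.percentile(q[:,2],4)+.005))
    a=np.array(rows); k=a[:,0]>.035; a=a[k]
    py=np.polyfit(a[:,0],a[:,1],1); pz=np.polyfit(a[:,0],a[:,2],1)
    print(len(a),'y slope deg %.2f y0 mm %.2f'%(np.degrees(np.arctan(py[0])),py[1]*1e3),'z slope deg %.2f z0 mm %.2f'%(np.degrees(np.arctan(pz[0])),pz[1]*1e3))
    print((a[::2]*1e3).round(1))
    hd=T[:,0]+T[:,1]*py[0]+T[:,2]*pz[0]; hd/=np.linalg.norm(hd)
    print('rod world dir heading %.2f elev %.2f'%(np.degrees(np.arctan2(hd[1],hd[0])),np.degrees(np.arcsin(hd[2]))))
    return py,pz
if __name__=='__main__':
    s=read_state(); f=grab_frame('wrist'); axis(f,s)
E
python3 axis.py
```

```text
handle top z mm -23.867832291620157 front x 20.22841621357184
9 y slope deg 0.11 y0 mm -0.37 z slope deg 0.00 z0 mm -10.45
[[ 4.50e+01 -2.00e-01 -1.04e+01]
 [ 6.50e+01 -4.00e-01 -1.04e+01]
 [ 8.50e+01 -1.00e-01 -1.04e+01]
 [ 1.05e+02 -3.00e-01 -1.05e+01]
 [ 1.25e+02 -1.00e-01 -1.04e+01]]
rod world dir heading -23.08 elev -0.41
```

>>> play_rows:
  motion: "0 0 -10.5 0 0 0 255; 0 0 -10.5 0 0 0 255; 0 0 -10.5 0 0 0 255; 0 0 -10.5 0 0 0 255; 0 0 -10.5 0 0 0 255"

```text
time_s: 52.65
tool_pos: [0.4533, -0.3127, 0.1175]
tcp_rot: [0.964, 0.266, -0.01, -0.015]
ft_force: [0.2, -0.8, -1.9]
opening: 0.309
```

>>> play_rows:
  motion: "0 0 -10.5 0 0 0 255; 0 0 -10.5 0 0 0 255; 0 0 -10.5 0 0 0 255; 0 0 -10.5 0 0 0 255; 0 0 -8 0 0 0 255"

```text
time_s: 53.28
tool_pos: [0.4458, -0.306, 0.1016]
tcp_rot: [0.754, 0.656, -0.004, -0.031]
ft_force: [-0.0, -0.1, -1.7]
opening: 0.313
```

>>> play_rows:
  motion: "0 0 0 0 0 0 255; 0 0 0 0 0 0 255"

```text
time_s: 53.52
tool_pos: [0.4436, -0.3041, 0.0972]
tcp_rot: [0.755, 0.655, -0.004, -0.035]
ft_force: [-0.7, -0.6, -1.6]
opening: 0.309
```

Run:
```python
from h import *
go(.4950,-.2787,.0843,82)
```

```text
pos [ 0.4436 -0.3041  0.0972] heading 81.80 tilt z [-0.0518  0.0466 -0.9976] F [-0.7 -0.6 -1.6] open 0.309 t 53.52
turn deg (tool) [-3.32 -2.23 -0.13]
shift in final frame cm [3.23 4.74 1.29]
shift cm (tool) [3.19 4.8  1.14]
```

>>> play_rows:
  motion: "-3.3 -2.2 -0.1 1.5 2.5 -1 255; 0 0 0 0 0 0 255; 0 0 0 0 0 0 255"

```text
time_s: 53.9
tool_pos: [0.4699, -0.2923, 0.1039]
tcp_rot: [0.756, 0.654, -0.0, -0.002]
ft_force: [0.2, 0.4, -1.1]
opening: 0.308
```

```bash
python3 - <<'E'
from h import *
go(.4950,-.2787,.0843,82)
E
python3 axis.py
```

```text
pos [ 0.4699 -0.2923  0.1039] heading 81.71 tilt z [-0.0031  0.0022 -1.    ] F [ 0.2  0.4 -1.1] open 0.308 t 53.90
turn deg (tool) [-0.2  -0.1  -0.29]
shift in final frame cm [1.7  2.29 1.96]
shift cm (tool) [1.71 2.29 1.96]
handle top z mm -23.862039977676332 front x 30.290742027462738
9 y slope deg 0.06 y0 mm 0.10 z slope deg 0.07 z0 mm -10.56
[[ 4.50e+01  3.00e-01 -1.04e+01]
 [ 6.50e+01  1.00e-01 -1.05e+01]
 [ 8.50e+01  3.00e-01 -1.04e+01]
 [ 1.05e+02  1.00e-01 -1.05e+01]
 [ 1.25e+02  4.00e-01 -1.02e+01]]
rod world dir heading 81.65 elev 0.03
```

>>> play_rows:
  motion: "-0.2 -0.1 -0.3 1 2.2 1.7 255; 0 0 0 0 0 0 255; 0 0 0 0 0 0 255; 0 0 0 0 0 0 255"

```text
time_s: 54.45
tool_pos: [0.4919, -0.2873, 0.0867]
tcp_rot: [0.756, 0.655, -0.001, -0.0]
ft_force: [0.1, 0.6, -1.3]
opening: 0.308
```

```bash
cat > ins.py <<'E'
from h import *
def ins(L=.221,yo=0.0002,zr=.0103):
    s=read_state(); T=R.from_quat(s['tcp_rot']).as_matrix(); p=np.array(s['tool_pos'])
    th=np.radians(82); Y=np.array([np.cos(th),np.sin(th),0]); X=np.array([np.sin(th),-np.cos(th),0]); c=np.array([.5434,.0650,0])
    for n,l in(('tip',L),('handle',-.008)):
        q=p+T@np.array([l,yo,-zr])-c; print(n,'block x %.1f y %.1f z %.1f mm'%(q@X*1e3,q@Y*1e3,q[2]*1e3))
    q=p-c
    Z=np.array([0,0,-1.]); D=np.stack([Y,np.cross(Z,Y),Z],1)
    print('turn',np.degrees(R.from_matrix(T.T@D).as_rotvec()).round(2),'F',np.array(s['ft_force']).round(1),'t',round(s['time_s'],2),'TCP z',p[2].round(4))
if __name__=='__main__': ins()
E
python3 ins.py
python3 - <<'E'
from h import *
f=grab_frame('side'); save(f,'s18'); cv2.imwrite('pics/s18z.png',cv2.resize(f['color'][110:290,260:440],None,fx=3.3,fy=3.3,interpolation=cv2.INTER_CUBIC)[...,::-1])
f=grab_frame('scene'); cv2.imwrite('pics/c18z.png',cv2.resize(f['color'][170:260,200:390],None,fx=4,fy=4,interpolation=cv2.INTER_CUBIC)[...,::-1])
E
```

```text
tip block x -1.0 y -135.1 z 96.9 mm
handle block x -1.8 y -364.1 z 97.0 mm
turn [-0.08  0.03 -0.2 ] F [ 0.1  0.6 -1.3] t 54.45 TCP z 0.0867
```

View pics/s18z.png

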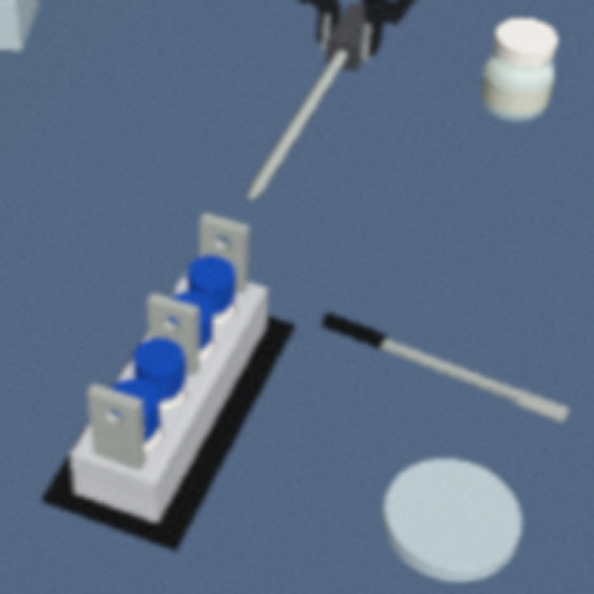

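View pics/c18z.png

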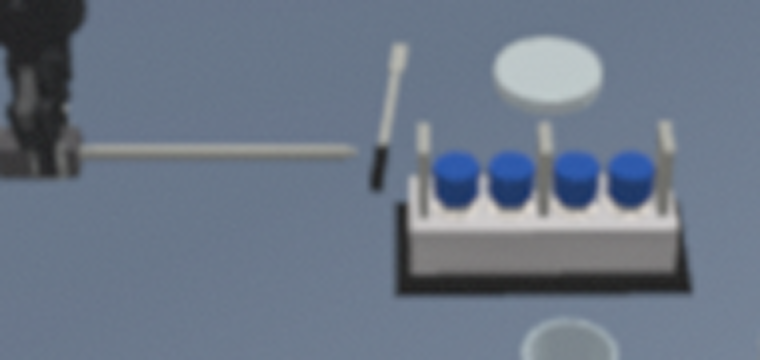

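>>> play_rows:
  motion: "0 0 -0.2 1 0.1 0.2 255; 0 0 0 0 0 0 255; 0 0 0 0 0 0 255"

```text
time_s: 54.92
tool_pos: [0.4946, -0.2771, 0.0854]
tcp_rot: [0.755, 0.656, -0.0, 0.0]
ft_force: [0.0, -0.2, -2.0]
opening: 0.309
```

```bash
python3 ins.py
```

```text
tip block x -0.5 y -124.5 z 95.5 mm
handle block x -0.5 y -353.5 z 95.7 mm
turn [-0.    0.06  0.  ] F [ 0.  -0.2 -2. ] t 54.92 TCP z 0.0854
```

>>> play_rows:
  motion: "0 0 0 1 0 0.1 255; 0 0 0 0 0 0 255; 0 0 0 0 0 0 255"

```text
time_s: 55.3
tool_pos: [0.4961, -0.2663, 0.0844]
tcp_rot: [0.755, 0.656, -0.0, 0.0]
ft_force: [-0.3, -0.4, -2.6]
opening: 0.308
```

```bash
python3 ins.py
python3 axis.py
python3 - <<'E'
from h import *
f=grab_frame('side'); cv2.imwrite('pics/s19z.png',cv2.resize(f['color'][130:250,270:390],None,fx=5,fy=5,interpolation=cv2.INTER_CUBIC)[:590,...,::-1])
f=grab_frame('scene'); cv2.imwrite('pics/c19z.png',cv2.resize(f['color'][180:250,230:390],None,fx=5,fy=5,interpolation=cv2.INTER_CUBIC)[...,::-1])
E
```

```text
tip block x -0.6 y -113.6 z 94.4 mm
handle block x -0.5 y -342.6 z 94.7 mm
turn [-0.    0.06  0.02] F [-0.3 -0.4 -2.6] t 55.3 TCP z 0.0844
handle top z mm -23.8576519996954 front x 30.34438223344247
9 y slope deg 0.11 y0 mm 0.05 z slope deg 0.06 z0 mm -10.49
[[ 4.50e+01  3.00e-01 -1.04e+01]
 [ 6.50e+01  1.00e-01 -1.04e+01]
 [ 8.50e+01  3.00e-01 -1.04e+01]
 [ 1.05e+02  1.00e-01 -1.05e+01]
 [ 1.25e+02  4.00e-01 -1.02e+01]]
rod world dir heading 81.91 elev -0.12
```

View pics/s19z.png

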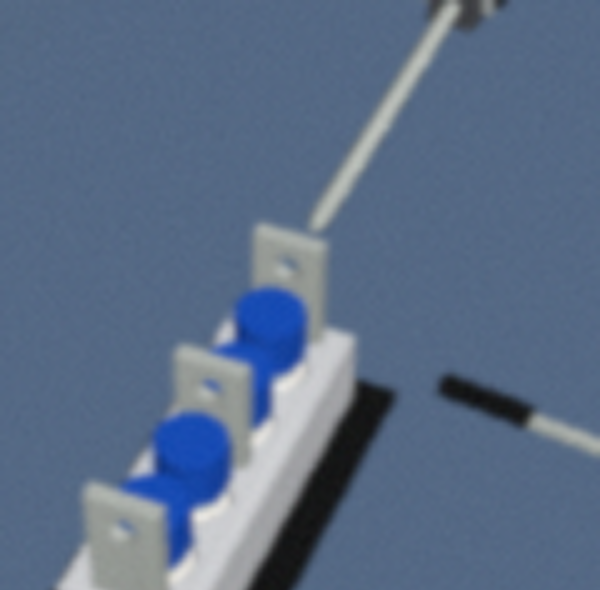

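View pics/c19z.png

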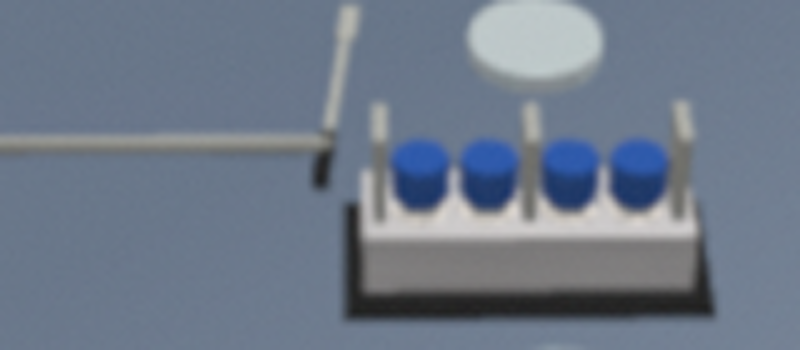

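Run:
```python
from ins import *
f=grab_frame('side'); A=att(f); o=np.array(f['origin']); K=f['mtx']
def pj(p): q=A.T@(np.array(p)-o); return (K@q/q[2])[:2]
th=np.radians(82); Y=np.array([np.cos(th),np.sin(th),0]); c=np.array([.5434,.0650,.0945])
z=lambda q:((q-np.array([270,130]))*5).round(0)
im=cv2.resize(f['color'][130:250,270:390],None,fx=5,fy=5,interpolation=cv2.INTER_CUBIC)[:590,:,::-1].copy()
for y in(-.113,-.092,-.084,-.004,.004,.084,.092):
    u=z(pj(c+y*Y)); print(y,u); cv2.circle(im,tuple(int(v) for v in u),3,(0,0,255),-1)
s=read_state();T=R.from_quat(s['tcp_rot']).as_matrix()
for l in (.04,.1,.15,.2,.221):
    u=z(pj(np.array(s['tool_pos'])+T@np.array([l,.0002,-.0103]))); print('rod',l,u); cv2.circle(im,tuple(int(v) for v in u),3,(0,255,0),-1)
cv2.imwrite('pics/s20z.png',im)
```

```text
-0.113 [307. 226.]
-0.092 [290. 253.]
-0.084 [283. 264.]
-0.004 [213. 376.]
0.004 [206. 387.]
0.084 [126. 515.]
0.092 [118. 528.]
rod 0.04 [436.  22.]
rod 0.1 [397.  84.]
rod 0.15 [362. 140.]
rod 0.2 [325. 200.]
rod 0.221 [309. 226.]
```

View pics/s20z.png

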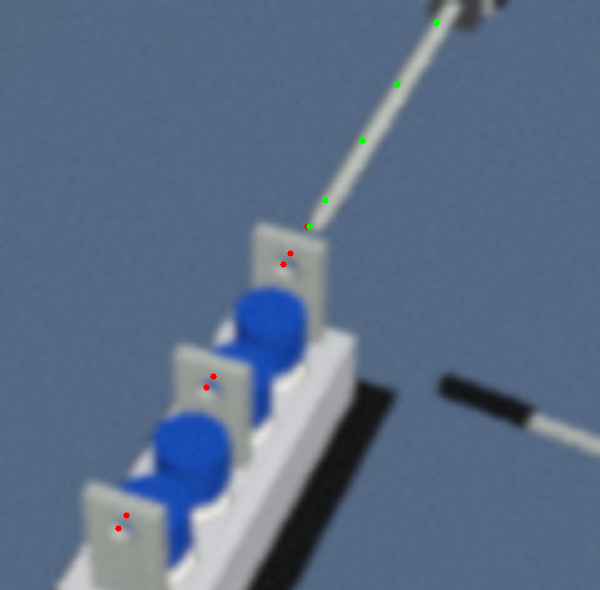

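Projected into the side view, the bores and the rod show the same 5 px offset in the zoomed crop, so they are aligned to about 1 mm. I thread the first ear slowly.

>>> play_rows:
  motion: "0 0 0 1 0.05 0 255; 0 0 0 1 0 0 255; 0 0 0 1 0 0 255; 0 0 0 0 0 0 255"

```text
time_s: 56.0
tool_pos: [0.501, -0.2344, 0.0842]
tcp_rot: [0.755, 0.656, -0.0, 0.0]
ft_force: [-0.4, -0.2, -2.4]
opening: 0.306
```

```bash
python3 ins.py
```

```text
tip block x -0.1 y -81.4 z 94.4 mm
handle block x -0.1 y -310.4 z 94.5 mm
turn [-0.01  0.03  0.  ] F [-0.4 -0.2 -2.4] t 56.0 TCP z 0.0842
```

The tip is through the first ear with no force. I go on, checking at each stage.

>>> play_rows:
  motion: "0 0 0 1.5 0 0 255; 0 0 0 1.5 0 0 255; 0 0 0 1.5 0 0 255; 0 0 0 1 0 0 255; 0 0 0 0 0 0 255"

```text
time_s: 56.62
tool_pos: [0.5093, -0.1755, 0.0843]
tcp_rot: [0.754, 0.656, -0.0, 0.0]
ft_force: [-0.0, 0.3, -2.0]
opening: 0.306
```

```bash
python3 ins.py
```

```text
tip block x -0.4 y -21.9 z 94.5 mm
handle block x -0.1 y -250.9 z 94.6 mm
turn [-0.    0.02  0.06] F [-0.   0.3 -2. ] t 56.62 TCP z 0.0843
```

>>> play_rows:
  motion: "0 0 0 1 0.02 0 255; 0 0 0 1 0 0 255; 0 0 0 1 0 0 255; 0 0 0 1 0 0 255; 0 0 0 0 0 0 255"

```text
time_s: 57.25
tool_pos: [0.5154, -0.1335, 0.0843]
tcp_rot: [0.755, 0.656, -0.0, 0.0]
ft_force: [0.2, -0.3, -1.6]
opening: 0.309
```

```bash
python3 ins.py
```

```text
tip block x -0.0 y 20.6 z 94.5 mm
handle block x 0.1 y -208.4 z 94.6 mm
turn [0.01 0.03 0.03] F [ 0.2 -0.3 -1.6] t 57.25 TCP z 0.0843
```

>>> play_rows:
  motion: "0 0 0 1.3 0 0 255; 0 0 0 1.3 0 0 255; 0 0 0 1.2 0 0 255; 0 0 0 1 0 0 255; 0 0 0 0 0 0 255"

```text
time_s: 57.88
tool_pos: [0.5226, -0.0823, 0.0843]
tcp_rot: [0.754, 0.656, -0.0, 0.0]
ft_force: [-0.9, -0.6, -1.3]
opening: 0.307
```

```bash
python3 ins.py
```

```text
tip block x -0.1 y 72.2 z 94.5 mm
handle block x 0.1 y -156.8 z 94.6 mm
turn [0.01 0.03 0.05] F [-0.9 -0.6 -1.3] t 57.88 TCP z 0.0843
```

>>> play_rows:
  motion: "0 0 0 0.8 0 0 255; 0 0 0 0.8 0 0 255; 0 0 0 0.8 0 0 255; 0 0 0 0 0 0 255"

```text
time_s: 58.38
tool_pos: [0.5262, -0.0572, 0.0843]
tcp_rot: [0.755, 0.656, -0.0, 0.0]
ft_force: [-0.2, -0.7, -1.9]
opening: 0.31
```

```bash
python3 ins.py
python3 - <<'E'
from h import *
f=grab_frame('scene'); cv2.imwrite('pics/c21z.png',cv2.resize(f['color'][180:250,230:390],None,fx=5,fy=5,interpolation=cv2.INTER_CUBIC)[...,::-1])
f=grab_frame('wrist'); save(f,'w21')
E
```

```text
tip block x 0.1 y 97.6 z 94.5 mm
handle block x 0.1 y -131.4 z 94.6 mm
turn [0.02 0.04 0.02] F [-0.2 -0.7 -1.9] t 58.38 TCP z 0.0843
```

View pics/c21z.png

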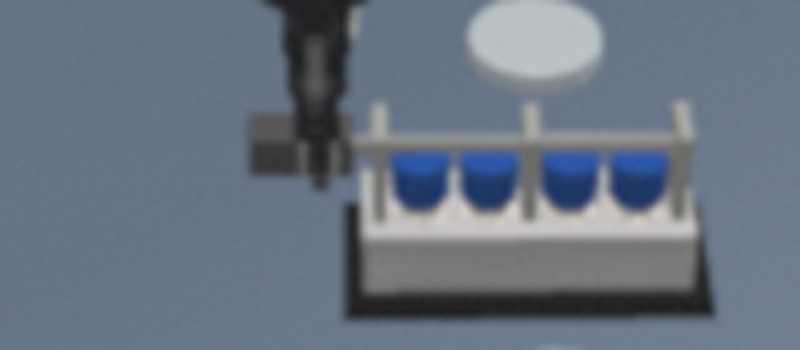

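View pics/w21.png

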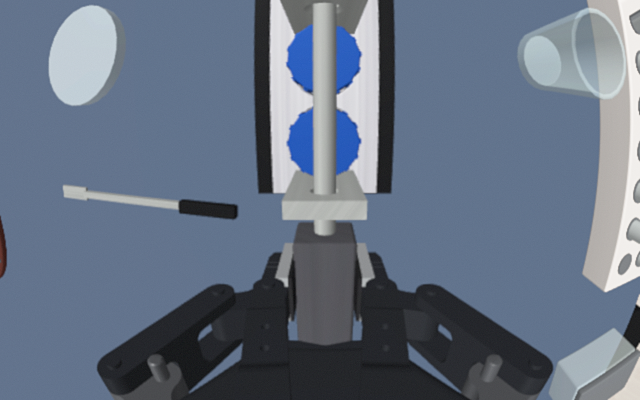

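The rod is through all three ears and the handle face is about 9 mm from the end ear. I push it home gently.

>>> play_rows:
  motion: "0 0 0 0.5 0 0 255; 0 0 0 0.3 0 0 255; 0 0 0 0.2 0 0 255"

```text
time_s: 58.85
tool_pos: [0.5276, -0.0477, 0.0844]
tcp_rot: [0.755, 0.656, -0.0, 0.0]
ft_force: [0.3, -1.2, -2.2]
opening: 0.307
```

>>> play_rows:
  motion: "0 0 0 0.2 0 0 255; 0 0 0 0.2 0 0 255"

```text
time_s: 59.1
tool_pos: [0.5279, -0.0459, 0.0844]
tcp_rot: [0.755, 0.656, -0.003, 0.002]
ft_force: [-2.7, -11.8, -2.3]
opening: 0.307
```

>>> play_rows:
  motion: "0 0 0 0.2 0 0 255; 0 0 0 0.2 0 0 255"

```text
time_s: 59.35
tool_pos: [0.5279, -0.0461, 0.0844]
tcp_rot: [0.755, 0.656, -0.006, 0.005]
ft_force: [-3.0, -9.4, -1.9]
opening: 0.31
```

```bash
python3 ins.py
```

```text
tip block x 0.3 y 109.0 z 91.1 mm
handle block x 0.3 y -120.0 z 94.8 mm
turn [-0.02  0.93 -0.01] F [-3.  -9.4 -1.9] t 59.35 TCP z 0.0844
```

>>> play_rows:
  motion: "0 0.9 0 0 0 0 255; 0 0 0 0 0 0 255; 0 0 0 0 0 0 110; 0 0 0 0 0 0 110; 0 0 0 0 0 0 110"

```text
time_s: 59.98
tool_pos: [0.5289, -0.0459, 0.0857]
tcp_rot: [0.755, 0.656, 0.001, 0.001]
ft_force: [-0.1, 0.3, -0.2]
opening: 0.571
```

```bash
python3 ins.py
python3 - <<'E'
from h import *
f=grab_frame('wrist'); save(f,'w22')
f=grab_frame('scene'); cv2.imwrite('pics/c22z.png',cv2.resize(f['color'][180:250,230:390],None,fx=5,fy=5,interpolation=cv2.INTER_CUBIC)[...,::-1])
E
```

```text
tip block x 1.4 y 109.2 z 96.1 mm
handle block x 1.3 y -119.8 z 96.0 mm
turn [ 0.12 -0.04 -0.04] F [-0.1  0.3 -0.2] t 59.98 TCP z 0.0857
```

View pics/w22.png

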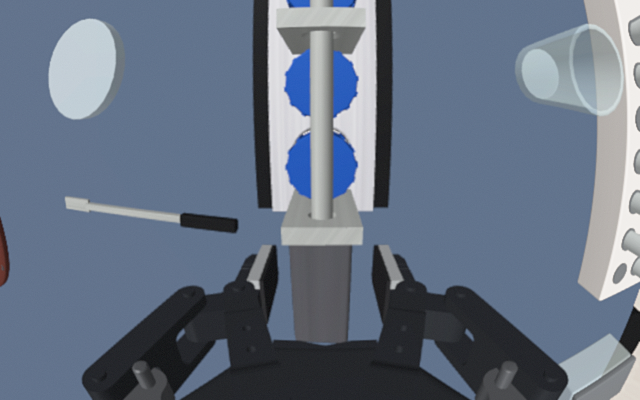

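View pics/c22z.png

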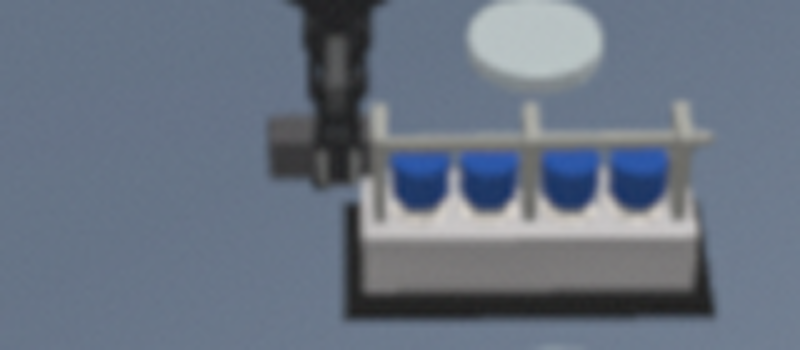

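The fingers are clear of the handle and it looks tight to the ear. I retreat upward and do the last checks.

>>> play_rows:
  motion: "0 0 0 0 -0.1 -1.5 110; 0 0 0 0 0 -3 110; 0 0 0 0 0 -5 110; 0 0 0 -2 0 -5 110; 0 0 0 -2 0 0 110"

```text
time_s: 60.7
tool_pos: [0.522, -0.0853, 0.2396]
tcp_rot: [0.754, 0.657, 0.001, 0.002]
ft_force: [-0.9, -0.3, -0.4]
opening: 0.57
```

>>> play_rows:
  motion: "0 0 0 -2 0 0 110; 0 0 0 0 0 0 110; 0 0 0 0 0 0 110"

```text
time_s: 61.08
tool_pos: [0.5197, -0.1061, 0.244]
tcp_rot: [0.754, 0.656, 0.003, 0.004]
ft_force: [-0.2, 0.0, 0.8]
opening: 0.568
```

Run:
```python
from h import *
s=read_state(); f=grab_frame('wrist'); save(f,'w23'); w=wcloud(f,s); c=f['color']
th=np.radians(82); Y=np.array([np.cos(th),np.sin(th)]); X=np.array([np.sin(th),-np.cos(th)])
q=w[...,:2]-np.array([.5434,.0650]); by=q@Y; bx=q@X; z=w[...,2]
m=(np.abs(bx)<.012)&(c.max(-1)<110)&(z>.09)&(z<.13)&(by<-.08)&(by>-.2)
print('handle y range',np.percentile(by[m],[1,99]),'z',np.percentile(z[m],[5,50,95]))
m=(np.abs(bx)<.006)&(z>.093)&(z<.105)&(by>.09)&(by<.13); print('tip max y',np.nanmax(by[m]) if m.any() else None,m.sum())
m=(np.abs(bx)<.016)&(z>.105)&(z<.115)&(by<-.07)&(by>-.1)&(c.min(-1)>100); print('ear y',np.percentile(by[m],[1,99]))
for y0 in np.arange(-.13,-.085,.003):
    k=(np.abs(bx)<.004)&(by>y0)&(by<y0+.003)&(z>.05); print(round(y0,3),k.sum(),np.median(z[k]).round(4) if k.any() else '',end=' | ')
hsv=cv2.cvtColor(c,cv2.COLOR_RGB2HSV); b=(hsv[...,0]>105)&(hsv[...,0]<130)&(hsv[...,1]>180)
print()
for y in(-.064,-.024,.024,.064):
    k=b&(np.abs(by-y)<.015)&(np.abs(bx)<.015); print('cap',y,np.median(z[k]).round(4),k.sum())
f=grab_frame('side'); save(f,'s23'); cv2.imwrite('pics/s23z.png',cv2.resize(f['color'][140:280,250:390],None,fx=4.2,fy=4.2,interpolation=cv2.INTER_CUBIC)[...,::-1])
print(read_state()['ft_force'],read_state()['time_s'])
```

```text
handle y range [-0.15149428 -0.0937274 ] z [0.10523486 0.10664278 0.10798429]
tip max y None 0
ear y [-0.09575815 -0.08477058]
-0.13 27 0.1065 | -0.127 27 0.1064 | -0.124 27 0.1066 | -0.121 36 0.1066 | -0.118 27 0.107 | -0.115 27 0.1069 | -0.112 35 0.1069 | -0.109 27 0.1068 | -0.106 27 0.1067 | -0.103 35 0.1071 | -0.1 27 0.1071 | -0.097 27 0.107 | -0.094 36 0.11 | -0.091 27 0.1103 | -0.088 27 0.1106 | 
cap -0.064 0.0841 411
cap -0.024 0.0839 428
cap 0.024 nan 0
cap 0.064 nan 0
[-1.25001222  0.29371613  0.04749483] 61.175
  return _methods._mean(a, axis=axis, dtype=dtype,
  ret = ret.dtype.type(ret / rcount)
```

View pics/w23.png

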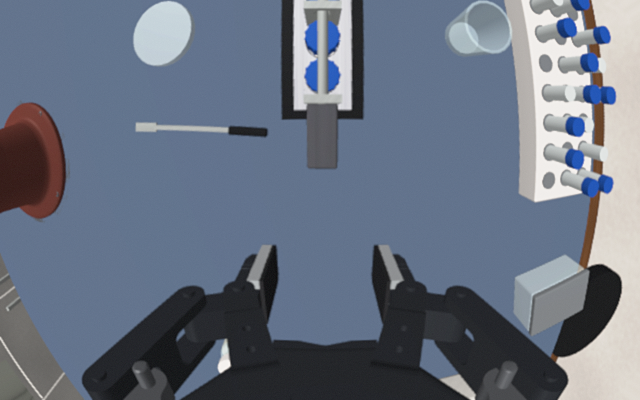

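View pics/s23.png

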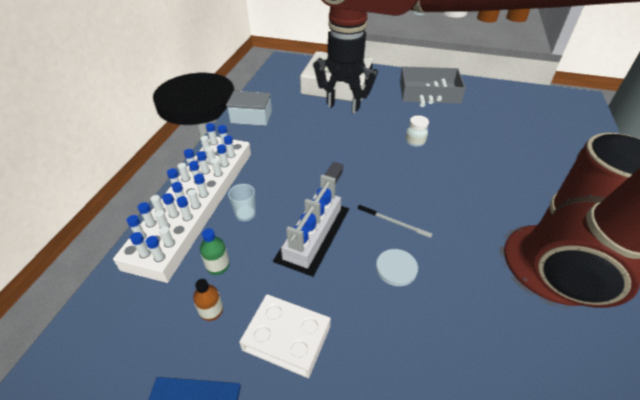

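View pics/s23z.png

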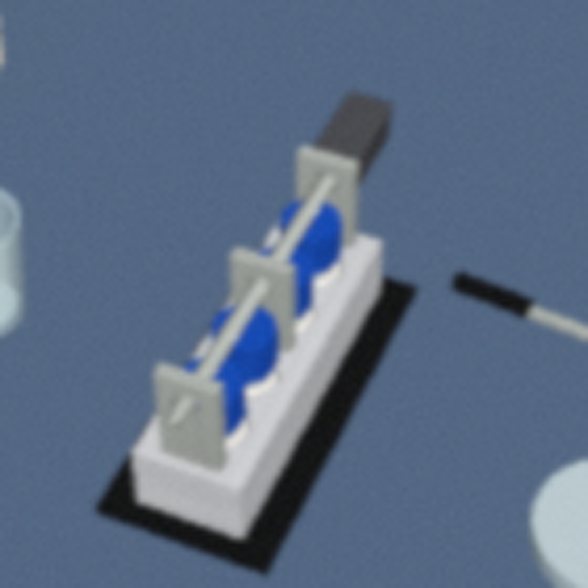

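```bash
python3 -c "
from rig import finish_job
print(finish_job())"
```

```text
the job is handed in; nothing more can be done
None
```

The job is done and handed in at about 61 s of the 210 s allowed. All four blue-capped vessels are locked in the block, and the hold-down rod is through all three ears with its handle against the end ear.

- **Vessels:** I moved each from the rack to its own socket and pressed it down in the grip. I then tapped each cap with closed fingers, because after the first presses three caps read 0.3 to 1.1 mm higher than the first one. After tapping, the cap tops read 83.7 to 84.2 mm (nominal 83.5; the camera reads about 0.4 mm high). All four held firm under 30 to 37 N.
- **Liners:** I judged them flush from the cap heights and the firm stop. They were mostly hidden under the caps, so I did not measure them separately.
- **Rod:** It had been knocked about 3 cm aside before I reached it, so I measured its place again before gripping it. It went through the ears from the low-y end without resistance and met the end ear with about 10 N of push.
- **Last checks:**
  - With the gripper open and clear, the handle reached the ear with no visible gap, and its far end read 151.5 mm from the block's centre (152 expected).
  - The tip stood out past the far ear in the side view; I could not measure how far.
  - The final height reading covered only the two caps nearest the handle, because the other two were out of the wrist camera's usable view.
  - Both bottles, the jar and the beaker were still standing.

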